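# Bar, lids and locking pin on a returnable tote

### The arm

A 6-joint arm with a two-finger parallel gripper is mounted at the origin on the work surface. World frame = base frame: x ahead of the robot, y to its left, z up, the work surface at z = 0. Lengths are in m, angles in degrees, forces in N, time in s.
With the tool pointing down it reaches from about 0.35 to 0.875 m from the base axis. Payload 4.2 kg.
Tool frame: the origin (TCP) lies between the finger pads; the fingertips stand 14 mm ahead of it and the grasp point (between the pads) lies 5 mm behind it; x points along the fingers, y is the direction in which the jaws open and shut, and the axes are right-handed (so a half turn about x gives the same grasp; the last joint's range is limited). The gripper opens to 87 mm and grips with 3 to 60 N. Pads are 19 mm wide; open, the fingers measure 117 mm over their backs; the gripper's body (75 mm by 190 mm) begins 51 mm behind the grasp point.
Start: joints at [-54.167, 22.042, 0.453, 0, -68.411, -14.817], TCP at [0.224, -0.583, 0.237] pointing down, gripper open.
Joint ranges: [-179.83, 179.83], [-69.29, 118.12], [-61.27, 80.66], [-181.25, 117.63], [-171.15, -9.14], [-177.46, 177.46]. Speed limits (degrees/s): [159.86, 159.86, 180, 180, 180, 180].

### API

Orientations are given as a 3x3 rotation matrix whose columns are the frame's x, y, z axes.
In Python, from station import r, imaging, job gives the robot as it stands. The module is installed in compiled form; this text tells all that it offers.
- The arm moves only by the tool apply_moves, never from a script. Its arguments are lists of equal length, an entry for each row: "xyz": the shift along the tool's x, y, z in m, a list of three; "twist": the turn about the tool's x in degrees; "claw": the opening, from 0 (shut) to 1 (fully open). A call has 1 to 12 rows; each row shifts and turns the pose as measured when the row begins, along the tool's axes as they then stand; what a row does not reach is not made up. A row lasts 1/10 s, in which the tool goes at most 50 mm and 8.59 degrees, less where a joint would pass 70% of its speed; a pose out of reach is approached as far as the arm can. A call is refused whole if a number of a shift passes 0.05 or a number of a turn 8.59, either way. A call with a gripper value outside its range is refused whole. The fingers move at their own pace and stop on an object; the grip force is fixed at half the most. Time passes only in rows, so rows that do not move let the fingers close. It gives the time, the measured TCP pose, the force and the opening at its end, in the units of the state.
- r.sense(): the state, without advancing time (a new reading comes with each control period).
- imaging.capture(name): name is "side" or "top"; returns a dict with "pixels" (384x512x3 uint8, red, green, blue), "mtx" (3x3 intrinsics, pixels), "view" (4x4, takes a point from world to camera coordinates). Camera axes: x right, y down, z forward; pixel columns grow to the right and rows downward; lengths in m; the calibration is good to about 2 mm. A picture is of the moment at which its call begins. There is no depth.
- job.finish_job(): hands the job in, once; it reports no verdict.
Trained networks look in a picture, given as the dict that the camera call returned (one of the last four; its "shot" number tells which), for a name from the list of things; names that differ only in an ending like _2 or _b are one class to them, and where a whole thing is asked for, a point or a joint stands for the part that bears it (a point fixed in the world has none). Each returns a list of dicts, best first, with "p" (0 to 1); they miss things now and then, are a little off and sometimes report something else, mostly with a low value. They report only what shows in the picture. A call takes as long as a camera call.
- imaging.regions_of(query, picture): "mask" (384x512 bool, what is visible of it) and "centre" ([column, row] in pixels, amid what is visible of it).
The state is a dict: "time_s": time; "joints": joint angles; "joint_velocities": joint speeds; "effort": joint torques, N m; "tcp_pos": TCP position; "ee_rot": TCP orientation; "wrist_force": force on the tool from outside, world axes, zero at the start; "moment": the same for the moment, N m; "gripper_width": opening from 0.0 (shut) to 1.0 (fully open).
Only numpy, scipy, OpenCV 4.12 (cv2) and the standard library are available. Lean on these libraries where they do the work, as an engineer would, in place of code of your own. Each camera call takes 0.05 s, during which the arm holds its last target.

### The job

Get the packed blue tote ready for strapping: lay the aluminium hold-down bar lengthwise over the cartons with its ends in the two grey saddles, fold the grey lid shut first and then the blue lid over it, and push the red-handled locking pin down through the two overlapping lid tongues and the tote's end flange until its collar is fully home. The hinges are springy, so finish still holding on to the pin and pressing it down, with both lids kept pressed shut, ready for a colleague to put the strap round; leave the other things on the bench where they are.

Things in the scene. Friction and masses are not known exactly. Their poses are not given: they have to be found in the camera images.
- tote: Packed blue tote, fixed, 340 long (x axis) x 250 wide (y), flange top 168 mm high. Origin: centre of its underside; z up. Green cartons inside, top 124 mm high: fingers stay above. Grey U saddles inside the end walls carry the bar's ends: 30 mm between cheeks, floor 138, cheek tops 159 mm high, end walls 132 mm from the origin. Pin hole in the +x end flange; lids hinged along both long sides.
- seal_hole (a point): Centre of the mouth of the pin hole in the flange at the tote's +x end: 150 mm from the tote's origin along x, on the centre line, 168 mm above the bench. Vertical, 12 mm across, 16 mm deep, right through, free space below. With the lids shut the 12 mm holes of the two lid tongues lie right above it.
- saddle_near (a point): Centre of the floor of the saddle at the tote's -x end, 138 mm above the bench.
- saddle_far (a point): Centre of the floor of the saddle at the tote's +x end, 138 mm above the bench.
- grey_lid (a joint): Grey lid's angle, rad: 0 shut, 1.57 upright, up to 2.2 leaning outward. Hinge on the tote's +y side, 125 mm from the centre line, 170 mm high. 337 mm long, 125 mm to the free edge, 4 mm thick. Yellow tongue with hole at the +x end reaches 22 mm past the seam, under the blue tongue: shut this lid first. Stiff hinge: moves at about 3 N, stays put, but springs back about 0.1 rad from shut.
- grey_lid_edge (a point): Middle of the grey lid's free edge, on its upper (outer) face, 125 mm from the hinge.
- grey_lid_hinge (a point): Point on the grey lid's hinge line beside grey_lid_edge, 20 mm from the tote's middle towards -x.
- blue_lid (a joint): Blue lid's angle, rad: 0 shut, 1.57 upright, up to 2.2 leaning outward. Hinged on the tote's -y side; mirror image of the grey lid, same size and hinge, top face 174 mm high when shut, but its (blue) tongue lies 4 mm higher, on the yellow one: tongue top 178 mm above the bench when shut.
- blue_lid_edge (a point): Middle of the blue lid's free edge, on its upper (outer) face, 125 mm from the hinge.
- blue_lid_hinge (a point): Point on the blue lid's hinge line beside blue_lid_edge, 20 mm from the tote's middle towards -x.
- bar: Hold-down bar: straight aluminium bar with orange end caps, 256 long (x axis) x 22 wide x 26 mm high, 0.15 kg, lying on the bench beside the tote. Origin: centre of its underside; z up. Either end may go in either saddle. In its saddles its underside is 138 mm above the bench, its top 164 mm.
- pin: Locking pin, 30 g, upright in its stand. Origin: tip of its foot, z along the pin to the handle. Steel shank 9 mm diameter, 40 long, foot tapered over 9 mm to 4.4 mm; red collar 28 mm diameter at 40 to 44 mm; red round handle 16 mm diameter at 44 to 84 mm. Home: collar on the blue tongue, tip 138 mm above the bench. Pressing both sprung lids down with it takes about 5 N.
- pin_stand: Wooden stand for the pin, 70 x 60 x 50 mm high on a steel foot plate of 84 x 74 mm, fixed, one vertical hole at its middle; the pin's collar rests on its top, with the tip 10 mm above the bench. Origin: centre of its underside.
- tape_gun: Hand tape dispenser with a roll of tape, about 230 x 60 x 95 mm high; origin on the bench near its middle. Leave it.
- tape_roll: Roll of packing tape lying flat, 100 mm diameter, 48 mm high; origin: centre of its underside. Leave it.
- marker: White marker pen with a black cap, lying, 132 mm long, 16 mm thick; origin under its middle. Leave it.
- knife: Yellow carton knife, lying, 143 x 24 x 16 mm; origin under its middle. Leave it.
- scanner: Hand scanner lying on its side, 165 x 70 x 45 mm; origin under its middle. Leave it.
- candy_box: Green retail carton, 100 x 55 x 85 mm high, standing; origin: centre of its underside. Leave it.

How it is judged:
By the outcome, as a careful person would: the job done as asked, in the order asked, and still so for the second after the job is handed in, while the arm keeps its last pose, push and grip.
It also fails if it takes over 72 s, if anything falls off the work surface, if the arm or the gripper's body presses on something with over 40 N, if the wrist force passes 120 N, or if a joint passes its speed limit or range.

## Working session

There is one attempt and no reset: what is moved stays moved. The work goes in short steps, Python scripts to look and compute and a tool call to move; the robot and the scene stay as the last step left them, time stands still between calls to the robot, and variables do not carry over. Pictures are saved under pics/ and viewed, and the job is handed in when it is done.

Besides the shell and the picture viewer there is one more tool, called after "Call:" in YAML: its name, and indented under it one key for each argument. apply_moves: Moves the arm, as the interface text tells. Its arguments: {"type":"object","properties":{"xyz":{"type":"array","items":{"type":"array","items":{"type":"number"}}},"twist":{"type":"array","items":{"type":"number"}},"claw":{"type":"array","items":{"type":"number"}}},"required":["xyz","twist","claw"]}

```bash
mkdir -p pics
python3 - <<'E'
from station import r, imaging, job
import cv2
s=r.sense()
for k,v in s.items(): print(k,v)
for n in("side","top"):
    p=imaging.capture(n); cv2.imwrite(f"pics/{n}0.png",p["pixels"][:,:,::-1]); print(n,p["mtx"],p["view"],p["shot"])
E
```

```text
time_s 0.0
joints [-5.41685152e+01  2.20902301e+01  3.78214406e-01 -2.91713780e-02
 -6.84116353e+01 -1.48148958e+01]
joint_velocities [ 0.02662789 -0.07745222  0.00836969  0.04609723  0.02100878  0.00455237]
effort [-4.01527166e-05 -3.90666103e+01  1.87400204e+01  4.21988279e+00
  1.08742638e-02 -2.04667986e-04]
tcp_pos [ 0.22393668 -0.58287417  0.23545401]
ee_rot [[-8.79519190e-04 -3.58461914e-01  9.33543937e-01]
 [ 2.02678168e-03  9.33541742e-01  3.58462981e-01]
 [-9.99997559e-01  2.20736482e-03 -9.45438368e-05]]
wrist_force [-0.75005447  0.15075557 -0.16173796]
moment [ 0.01329625 -0.01818399  0.00974547]
gripper_width 0.9934737997019358
side [[367.39371434   0.         257.31621513]
 [  0.         367.39371434 196.52084425]
 [  0.           0.           1.        ]] [[-0.41536283 -0.9096506  -0.00308399  0.21670321]
 [-0.68399621  0.31455641 -0.65818193  0.43860963]
 [ 0.59968567 -0.27127487 -0.7528526   0.70644772]
 [ 0.          0.          0.          1.        ]] 1
top [[421.53453992   0.         251.24961478]
 [  0.         421.53453992 196.13494247]
 [  0.           0.           1.        ]] [[-0.02581806 -0.99955286 -0.01508349  0.02740232]
 [-0.99021089  0.02764133 -0.13681503  0.54766583]
 [ 0.13717078  0.01140354 -0.99048177  1.29481837]
 [ 0.          0.          0.          1.        ]] 2
```

View pics/side0.png

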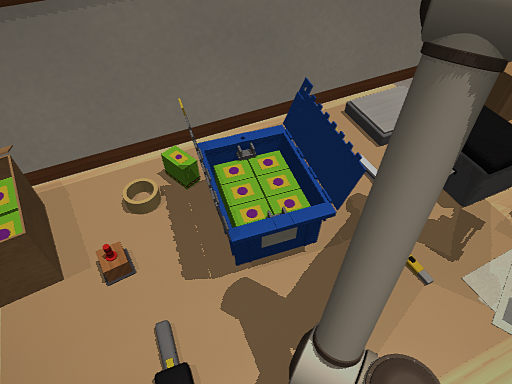

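View pics/top0.png

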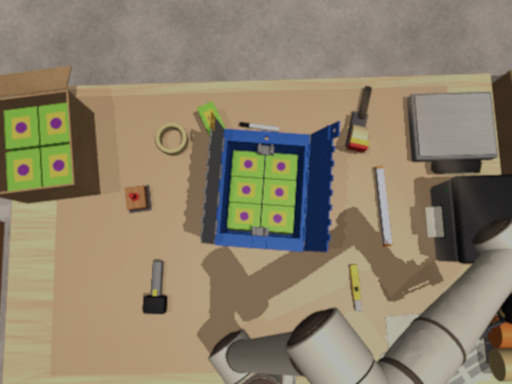

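The side view shows the open tote at about (265,190) with the lids upright, the pin stand at (113,262) and the arm hiding the bar. The top view shows the tote at (265,190), bar at (383,205) and pin at (135,197). Next I'll run the networks.

```bash
cat > h.py <<'E'
from station import r, imaging, job
import cv2, numpy as np
def ray(p,uv):
    K=p["mtx"];V=p["view"];R=V[:3,:3];t=V[:3,3]
    d=R.T@np.linalg.solve(K,np.array([uv[0],uv[1],1.])); return -R.T@t,d
def atz(p,uv,z):
    c,d=ray(p,uv); return c+d*(z-c[2])/d[2]
def proj(p,X):
    X=np.atleast_2d(X);c=X@p["view"][:3,:3].T+p["view"][:3,3];q=c@p["mtx"].T;return q[:,:2]/q[:,2:]
def tri(p1,u1,p2,u2):
    c1,d1=ray(p1,u1);c2,d2=ray(p2,u2)
    A=np.stack([d1,-d2],1);s=np.linalg.lstsq(A,c2-c1,rcond=None)[0]
    a=c1+d1*s[0];b=c2+d2*s[1];return (a+b)/2,np.linalg.norm(a-b)
def save(p,n,box=None,k=1):
    im=p["pixels"][:,:,::-1]
    if box: x0,y0,x1,y1=box; im=im[y0:y1,x0:x1]
    cv2.imwrite(f"pics/{n}.png",cv2.resize(im,None,fx=k,fy=k,interpolation=cv2.INTER_CUBIC))
def st():
    s=r.sense();print("t",round(s["time_s"],2),"tcp",s["tcp_pos"].round(4) if hasattr(s["tcp_pos"],'round') else s["tcp_pos"],"F",np.round(s["wrist_force"],1),"M",np.round(s["moment"],2),"w",round(s["gripper_width"],3),"j",np.round(s["joints"],1));return s
E
python3 - <<'E'
from h import *
t=imaging.capture("top");s=imaging.capture("side")
np.savez("p0.npz",tp=t["pixels"],tm=t["mtx"],tv=t["view"],sp=s["pixels"],sm=s["mtx"],sv=s["view"])
for q in ["tote","bar","pin","pin_stand","grey_lid","blue_lid","candy_box"]:
    for n,p in(("top",t),("side",s)):
        for o in imaging.regions_of(q,p)[:2]:
            m=o["mask"].astype(np.uint8);rect=cv2.minAreaRect(np.argwhere(m)[:,::-1].astype(np.float32)) if m.any() else None
            print(q,n,round(o["p"],2),np.round(o["centre"],1),m.sum(),rect)
save(t,"topA",(190,100,410,260),3.6);save(s,"sideA",(80,80,380,280),2.6)
E
```

```text
tote top 0.91 [267.6 190.3] 15193 ((269.1461181640625, 182.98130798339844), (131.1494140625, 133.47677612304688), 4.911787986755371)
tote top 0.6 [360.4 126.9] 1009 ((358.355712890625, 119.32475280761719), (23.134477615356445, 67.32943725585938), 2.1610796451568604)
tote side 0.78 [279.9 179.8] 17298 ((280.85003662109375, 160.05001831054688), (175.82266235351562, 154.6353759765625), 71.56504821777344)
bar top 0.85 [383.3 208.2] 841 ((382.918701171875, 207.0656280517578), (81.17778015136719, 11.106852531433105), 83.55839538574219)
bar top 0.57 [136.2 194.7] 65 ((134.25001525878906, 196.25001525878906), (9.192388534545898, 7.0710673332214355), 45.0)
pin side 0.64 [109.6 253.7] 119 ((109.85294342041016, 252.0882110595703), (15.944390296936035, 9.653406143188477), 77.47119140625)
pin_stand top 0.81 [140.8 198.5] 577 ((137.76828002929688, 199.41464233398438), (26.834863662719727, 25.067960739135742), 83.6598129272461)
pin_stand side 0.97 [115.9 266.5] 960 ((114.48455047607422, 262.3402099609375), (36.75553512573242, 32.28800964355469), 66.03751373291016)
grey_lid top 0.72 [211.6 180.9] 19
[... 476 characters left out ...]
blue_lid side 0.7 [323.4 145.1] 4766 ((322.4139404296875, 143.05328369140625), (127.9041748046875, 50.69200134277344), 58.24052047729492)
candy_box top 0.86 [205.8 115. ] 371 ((210.20004272460938, 117.90000915527344), (29.516094207763672, 19.230182647705078), 63.43495178222656)
candy_box top 0.57 [210.2 178.8] 1944 ((212.67706298828125, 177.44046020507812), (18.52191925048828, 132.22332763671875), 4.436474800109863)
candy_box side 0.75 [180.6 165.3] 1140 ((181.19891357421875, 166.27902221679688), (46.30722427368164, 30.772377014160156), 41.987213134765625)
candy_box side 0.53 [205.6 172.5] 509 ((204.2458953857422, 167.91470336914062), (132.2273406982422, 5.726381778717041), 70.8663558959961)
```

View pics/topA.png

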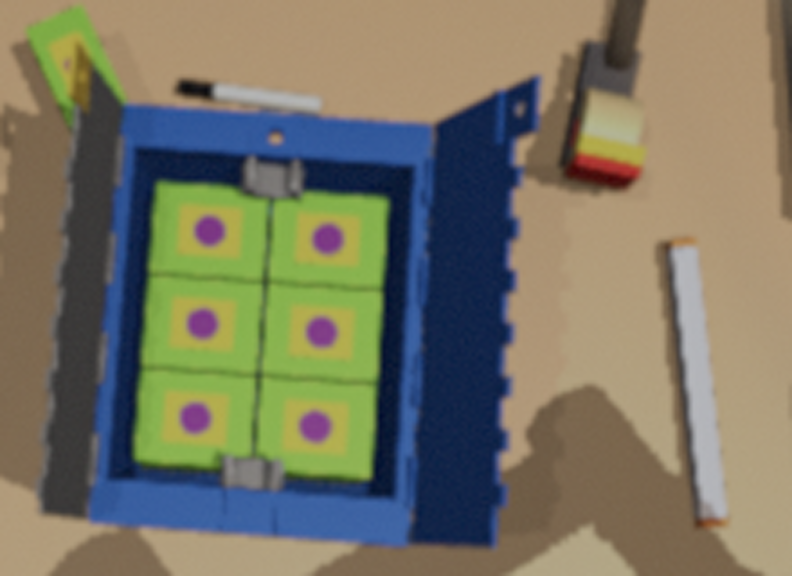

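View pics/sideA.png

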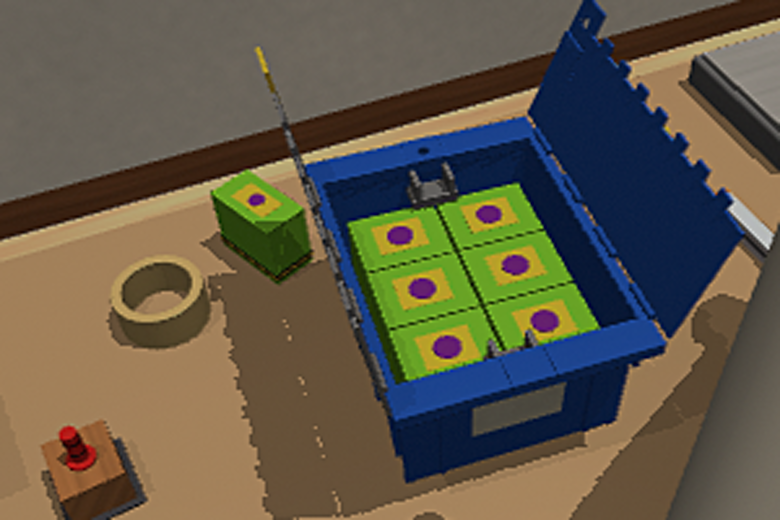

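```bash
cat > fit.py <<'E'
from h import *
from scipy.optimize import least_squares
d=np.load("p0.npz");t=dict(mtx=d["tm"],view=d["tv"],pixels=d["tp"]);s=dict(mtx=d["sm"],view=d["sv"],pixels=d["sp"])
ct=lambda x,y:(x/3.6+190-.36,y/3.6+100-.36)
cs=lambda x,y:(x/2.6+80-.31,y/2.6+80-.31)
for n,p in(("top",t),("side",s)): print(n,-p["view"][:3,:3].T@p["view"][:3,3])
print("hole",tri(t,ct(277,137),s,cs(424,151)))
L=[(.17,.125),(.17,-.125),(-.17,.125),(-.17,-.125),(.15,0)]
T=[ct(123,103),ct(434,125),ct(90,520),ct(410,545),ct(277,137)]
S=[cs(308,167),cs(527,120),cs(393,415),cs(663,345),cs(424,151)]
for a,b in zip(T,S): print(np.round(tri(t,a,s,b)[0],4),tri(t,a,s,b)[1].round(4))
def X(q):
    c,n=np.cos(q[2]),np.sin(q[2]);return np.array([[q[0]+c*x-n*y,q[1]+n*x+c*y,q[3]] for x,y in L])
f=lambda q:np.r_[(proj(t,X(q))-T).ravel(),(proj(s,X(q))-S).ravel()]
o=least_squares(f,[.55,0,0,.168],loss="soft_l1");print("tote",o.x,np.degrees(o.x[2]));print(o.fun.reshape(-1,2).round(1))
for z in(.026,): 
    a=atz(t,ct(682,241),z);b=atz(t,ct(712,523),z);print("bar",a,b,(a+b)/2,np.linalg.norm(a-b),np.degrees(np.arctan2(*(a-b)[1::-1])))
E
python3 fit.py
```

```text
top [ 0.3654009  -0.00251365  1.35783623]
side [-0.03362879  0.25079825  0.82120424]
hole (array([ 0.70065163, -0.03799189,  0.16601034]), np.float64(0.00040054961901089277))
[0.7325 0.0836 0.1631] 0.006
[ 0.7089 -0.1655  0.1593] 0.0004
[0.3973 0.1177 0.171 ] 0.0011
[ 0.3725 -0.13    0.1614] 0.004
[ 0.7007 -0.038   0.166 ] 0.0004
tote [ 0.55348321 -0.023322   -0.1038566   0.16196132] -5.950544689007238
[[ 1.1 -0.5]
 [-0.  -0.5]
 [-0.2 -0. ]
 [-0.5 -0. ]
 [ 0.3 -0.3]
 [-1.3 -0.5]
 [-0.1 -0.8]
 [ 0.1  2.5]
 [ 1.2  0.3]
 [-0.   0.6]]
bar [ 0.6340172  -0.39938821  0.026     ] [ 0.38415229 -0.40855341  0.026     ] [ 0.50908475 -0.40397081  0.026     ] 0.250032951966384 2.100702829099254
```

```bash
cat >> h.py <<'E'
def yaw(R): return np.degrees(np.arctan2(R[1][2],R[0][2]))
def plan(wps,claw=None,step=.045,tw=8.0):
    """wps list of (x,y,z,yaw[,maxstep]) ; yaw = angle of tool z in world. prints rows"""
    s=r.sense();p=np.array(s["tcp_pos"]);y=yaw(np.array(s["ee_rot"]));xyz=[];tws=[]
    for w in wps:
        g=np.array(w[:3]);st_=w[4] if len(w)>4 else step
        dy=w[3]-y;d=g-p;n=max(1,int(np.ceil(max(np.abs(d).max()/1 if 0 else np.linalg.norm(d)/st_,abs(dy)/tw))))
        for i in range(n):
            a=np.radians(y);ey=np.array([-np.sin(a),np.cos(a)]);ez=np.array([np.cos(a),np.sin(a)])
            q=d/n;xyz.append([round(-q[2],4),round(float(ey@q[:2]),4),round(float(ez@q[:2]),4)]);tws.append(round(-dy/n,2));y+=dy/n
        p=g
    import json
    for k in range(0,len(xyz),12): print(json.dumps(xyz[k:k+12]),json.dumps(tws[k:k+12]),len(xyz[k:k+12]))
E
python3 - <<'E'
from h import *
plan([(.509,-.404,.12,2.1)])
E
```

```text
[[0.0146, 0.0082, 0.0413], [0.0146, 0.0099, 0.0409], [0.0146, 0.0115, 0.0405], [0.0146, 0.0132, 0.04], [0.0146, 0.0148, 0.0394], [0.0146, 0.0165, 0.0387], [0.0146, 0.018, 0.038], [0.0146, 0.0196, 0.0372]] [2.36, 2.36, 2.36, 2.36, 2.36, 2.36, 2.36, 2.36] 8
```

Call:
apply_moves:
  xyz:
    - [0.0146,0.0082,0.0413]
    - [0.0146,0.0099,0.0409]
    - [0.0146,0.0115,0.0405]
    - [0.0146,0.0132,0.04]
    - [0.0146,0.0148,0.0394]
    - [0.0146,0.0165,0.0387]
    - [0.0146,0.018,0.038]
    - [0.0146,0.0196,0.0372]
    - [0,0,0]
  twist: [2.36,2.36,2.36,2.36,2.36,2.36,2.36,2.36,0]
  claw: [0.6,0.6,0.6,0.6,0.6,0.6,0.6,0.6,0.6]

```text
time_s: 1.8
tcp_pos: [0.5208, -0.4028, 0.1171]
ee_rot: [[0.003, -0.019, 1.0], [-0.007, 1.0, 0.019], [-1.0, -0.007, 0.003]]
wrist_force: [-0.6, 0.5, -0.2]
gripper_width: 0.6
```

Run:
```python
from h import *
s=st();print(yaw(s["ee_rot"]))
t=imaging.capture("top");save(t,"t1",(300,100,460,300),3);p=imaging.capture("side");save(p,"s1")
plan([(.509,-.404,.12,2.1)])
```

```text
t 1.8 tcp [ 0.5208 -0.4028  0.1171] F [-0.6  0.5 -0.2] M [-0.03  0.07 -0.02] w 0.6 j [-23.5  30.6  -3.7   0.4 -55.3 -65.6]
1.0619153735868176
[[-0.0009, 0.0013, -0.0093]] [-1.16] 1
```

View pics/t1.png

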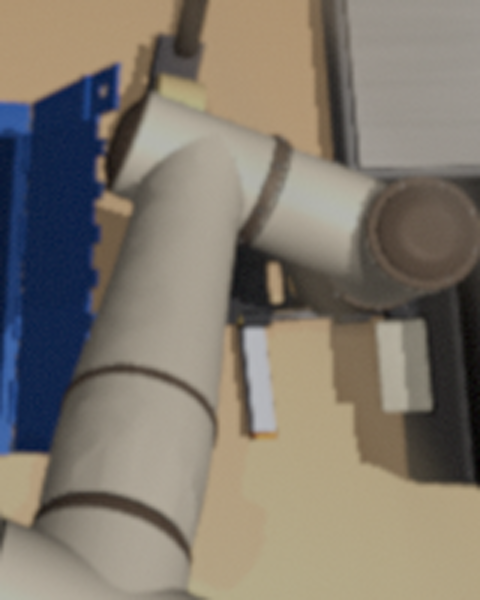

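View pics/s1.png

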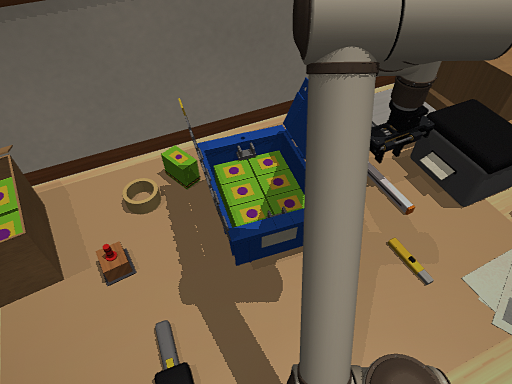

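Run:
```python
from h import *
t=imaging.capture("top");p=imaging.capture("side")
save(p,"s2",(340,130,440,230),6)
for n,q in(("top",t),("side",p)):
    for o in imaging.regions_of("bar",q)[:2]:
        pts=np.argwhere(o["mask"])[:,::-1]; print(n,o["p"],o["centre"],len(pts),pts[pts[:,1].argmax()],cv2.minAreaRect(pts.astype(np.float32)))
print(tri(t,(387.3,244.7),p,(409,209)))
print(proj(t,[[.381,-.4087,.026],[.381,-.4087,0]]),proj(p,[[.381,-.4087,.026],[.381,-.4087,0]]))
```

```text
top 0.87 [384.9, 228.3] 265 [385 245] ((385.3009338378906, 228.51329040527344), (33.52557373046875, 8.381394386291504), 86.18592071533203)
top 0.49 [167.6, 135.4] 504 [169 155] ((172.25, 139.75), (32.526912689208984, 30.405588150024414), 45.0)
(array([ 0.38588815, -0.41051444,  0.01535037]), np.float64(0.0025767848891948704))
[[387.53563463 245.93189739]
 [385.0443158  246.09360638]] [[411.31010017 208.09699844]
 [408.45597045 213.8921098 ]]
```

View pics/s2.png

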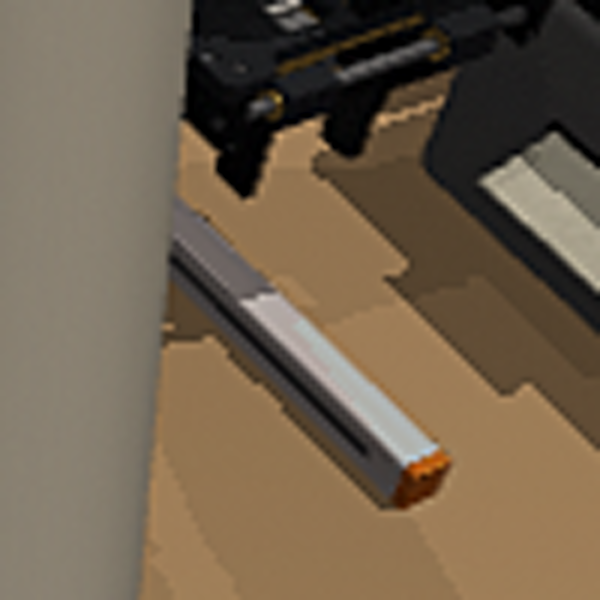

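Bar's near top edge at side pixel (411,207) matches the model with z = 26 mm. Descending.

Call:
apply_moves:
  xyz:
    - [0.03,0.001,-0.009]
    - [0.03,0,-0.002]
    - [0.025,0,0]
    - [0.01,0,0]
    - [0,0,0]
  twist: [-1.1,0,0,0,0]
  claw: [0.6,0.6,0.6,0.6,0.6]

```text
time_s: 2.6
tcp_pos: [0.5042, -0.4135, 0.0292]
ee_rot: [[0.016, -0.025, 1.0], [-0.015, 1.0, 0.025], [-1.0, -0.015, 0.016]]
wrist_force: [-0.3, 0.3, -0.1]
gripper_width: 0.604
```

Run:
```python
from h import *
s=st();print(yaw(s["ee_rot"]))
p=imaging.capture("side");save(p,"s3",(340,130,440,230),6)
plan([(.509,-.404,.018,2.1)])
```

```text
t 2.6 tcp [ 0.5042 -0.4135  0.0292] F [-0.3  0.3 -0.1] M [-0.01  0.03 -0.04] w 0.604 j [-25.   35.5  -9.8   0.6 -43.5 -64. ]
1.418387502258755
[[0.012, 0.0096, 0.0046]] [-0.67] 1
```

View pics/s3.png

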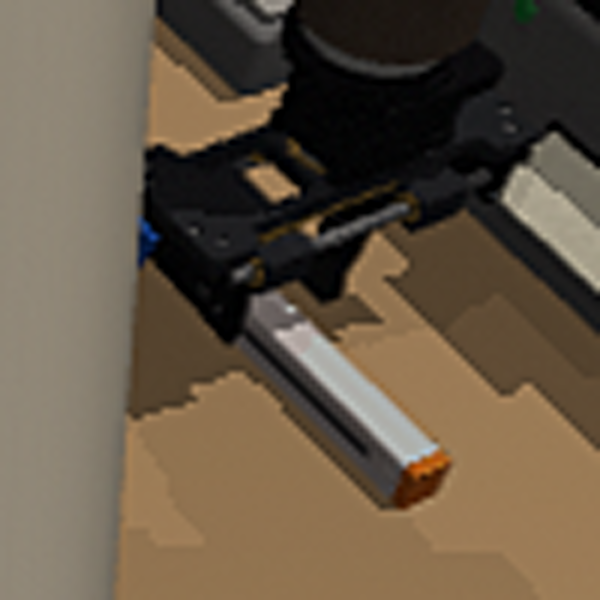

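Add to h.py:
```python
def plan(wps,step=.045,tw=8.0,q=4):
    import json
    s=r.sense();p=np.array(s["tcp_pos"]);R=np.array(s["ee_rot"]);y=yaw(R);xyz=[];tws=[]
    print("from",p.round(4),"yaw",round(y,2),"toolx",R[:,0].round(3),"F",np.round(s["wrist_force"],1),"w",round(s["gripper_width"],3),"t",round(s["time_s"],2))
    for w in wps:
        g=np.array(w[:3]);st_=w[4] if len(w)>4 else step
        dy=w[3]-y;d=g-p;n=max(1,int(np.ceil(max(np.linalg.norm(d)/st_,abs(dy)/tw))))
        for i in range(n):
            xyz.append([round(float(v),q) for v in R.T@d/n]);tws.append(round(-dy/n,2))
            R=R@cv2.Rodrigues(np.array([np.radians(-dy/n),0,0]))[0]
        p=g;y=w[3]
    for k in range(0,len(xyz),12): print(json.dumps(xyz[k:k+12]),json.dumps(tws[k:k+12]),len(xyz[k:k+12]))
```

```text
(no output)
```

Call:
apply_moves:
  xyz:
    - [0.004,0.0095,0.0045]
    - [0.003,0,0]
    - [0,0,0]
  twist: [-0.7,0,0]
  claw: [0.6,0.6,0.6]

```text
time_s: 2.95
tcp_pos: [0.5115, -0.4052, 0.0267]
ee_rot: [[0.024, -0.037, 0.999], [-0.019, 0.999, 0.038], [-1.0, -0.02, 0.023]]
wrist_force: [-0.0, -0.5, -0.2]
gripper_width: 0.6
```

Run:
```python
from h import *
plan([(.509,-.404,.018,2.1)])
```

```text
from [ 0.5115 -0.4052  0.0267] yaw 2.17 toolx [ 0.024 -0.019 -1.   ] F [-0.  -0.5 -0.2] w 0.6 t 2.95
[[0.0086, 0.0014, -0.0026]] [0.07] 1
```

Call:
apply_moves:
  xyz:
    - [0.0085,0.0014,-0.0026]
    - [0,0,0]
    - [0,0,0]
  twist: [0,0,0]
  claw: [0.6,0.6,0.6]

```text
time_s: 3.25
tcp_pos: [0.5099, -0.404, 0.0189]
ee_rot: [[0.026, -0.038, 0.999], [-0.021, 0.999, 0.039], [-0.999, -0.022, 0.026]]
wrist_force: [0.9, -0.8, -0.4]
gripper_width: 0.597
```

Run:
```python
from h import *
plan([(.509,-.404,.018,2.1)])
```

```text
from [ 0.5099 -0.404   0.0189] yaw 2.23 toolx [ 0.026 -0.021 -0.999] F [ 0.9 -0.8 -0.4] w 0.597 t 3.25
[[0.0009, 0.0, -0.001]] [0.13] 1
```

Call:
apply_moves:
  xyz:
    - [0,0,0]
    - [0,0,0]
    - [0,0,0]
    - [0,0,0]
    - [0,0,0]
    - [0,0,0]
  twist: [0,0,0,0,0,0]
  claw: [0.1,0.1,0.1,0.1,0.1,0.1]

```text
time_s: 3.85
tcp_pos: [0.51, -0.4042, 0.0189]
ee_rot: [[0.026, -0.039, 0.999], [-0.021, 0.999, 0.039], [-0.999, -0.022, 0.025]]
wrist_force: [0.9, -0.6, 0.3]
gripper_width: 0.252
```

Run:
```python
from h import *
plan([(.509,-.404,.15,2.1)],step=.02)
```

```text
from [ 0.51   -0.4042  0.0189] yaw 2.25 toolx [ 0.026 -0.021 -0.999] F [ 0.9 -0.6  0.3] w 0.252 t 3.85
[[-0.0187, -0.0004, 0.0003], [-0.0187, -0.0004, 0.0003], [-0.0187, -0.0004, 0.0003], [-0.0187, -0.0004, 0.0003], [-0.0187, -0.0004, 0.0003], [-0.0187, -0.0004, 0.0003], [-0.0187, -0.0004, 0.0003]] [0.02, 0.02, 0.02, 0.02, 0.02, 0.02, 0.02] 7
```

Call:
apply_moves:
  xyz:
    - [-0.02,0,0]
    - [-0.03,0,0]
    - [-0.04,0,0]
    - [-0.04,0,0]
    - [-0.045,0,0]
    - [-0.045,0,0]
    - [-0.045,0,0]
    - [-0.045,0,0]
    - [-0.025,0,0]
    - [0,0,0]
  twist: [0,0,0,0,0,0,0,0,0,0]
  claw: [0.1,0.1,0.1,0.1,0.1,0.1,0.1,0.1,0.1,0.1]

```text
time_s: 4.85
tcp_pos: [0.4983, -0.395, 0.3585]
ee_rot: [[0.01, -0.036, 0.999], [-0.008, 0.999, 0.036], [-1.0, -0.008, 0.01]]
wrist_force: [-1.1, -0.2, -2.5]
gripper_width: 0.249
```

Run:
```python
from h import *
plan([(.5535,-.0233,.365,-5.95)],step=.04)
```

```text
from [ 0.4983 -0.395   0.3585] yaw 2.05 toolx [ 0.01  -0.008 -1.   ] F [-1.1 -0.2 -2.5] w 0.249 t 4.85
[[-0.0009, 0.0369, 0.0069], [-0.0009, 0.037, 0.0063], [-0.0009, 0.0371, 0.0058], [-0.0009, 0.0372, 0.0053], [-0.0009, 0.0373, 0.0048], [-0.0009, 0.0373, 0.0043], [-0.0009, 0.0374, 0.0037], [-0.0009, 0.0374, 0.0032], [-0.0009, 0.0375, 0.0027], [-0.0009, 0.0375, 0.0022]] [0.8, 0.8, 0.8, 0.8, 0.8, 0.8, 0.8, 0.8, 0.8, 0.8] 10
```

Call:
apply_moves:
  xyz:
    - [-0.002,0.0369,0.0069]
    - [-0.001,0.037,0.0063]
    - [-0.001,0.0371,0.0058]
    - [-0.001,0.0372,0.0053]
    - [-0.001,0.0373,0.0048]
    - [-0.001,0.0373,0.0043]
    - [-0.001,0.0374,0.0037]
    - [-0.001,0.0374,0.0032]
    - [-0.001,0.0375,0.0027]
    - [-0.001,0.0375,0.0022]
    - [0,0,0]
  twist: [0.8,0.8,0.8,0.8,0.8,0.8,0.8,0.8,0.8,0.8,0]
  claw: [0.1,0.1,0.1,0.1,0.1,0.1,0.1,0.1,0.1,0.1,0.1]

```text
time_s: 5.95
tcp_pos: [0.5489, -0.0068, 0.3422]
ee_rot: [[-0.029, 0.116, 0.993], [0.005, 0.993, -0.116], [-1.0, 0.002, -0.03]]
wrist_force: [-0.3, 0.0, -2.0]
gripper_width: 0.245
```

Run:
```python
from h import *
plan([(.5535,-.0233,.365,-5.95),(.5535,-.0233,.20,-5.95)],step=.03)
p=imaging.capture("side");save(p,"s4",(150,20,420,260),3);p=imaging.capture("top");save(p,"t4",(180,60,400,260),3)
```

```text
from [ 0.5489 -0.0068  0.3422] yaw -6.65 toolx [-0.029  0.005 -1.   ] F [-0.3  0.  -2. ] w 0.245 t 5.95
[[-0.023, -0.0158, 0.0059], [0.0275, -0.0001, 0.0008], [0.0275, -0.0001, 0.0008], [0.0275, -0.0001, 0.0008], [0.0275, -0.0001, 0.0008], [0.0275, -0.0001, 0.0008], [0.0275, -0.0001, 0.0008]] [-0.7, -0.0, -0.0, -0.0, -0.0, -0.0, -0.0] 7
```

View pics/s4.png

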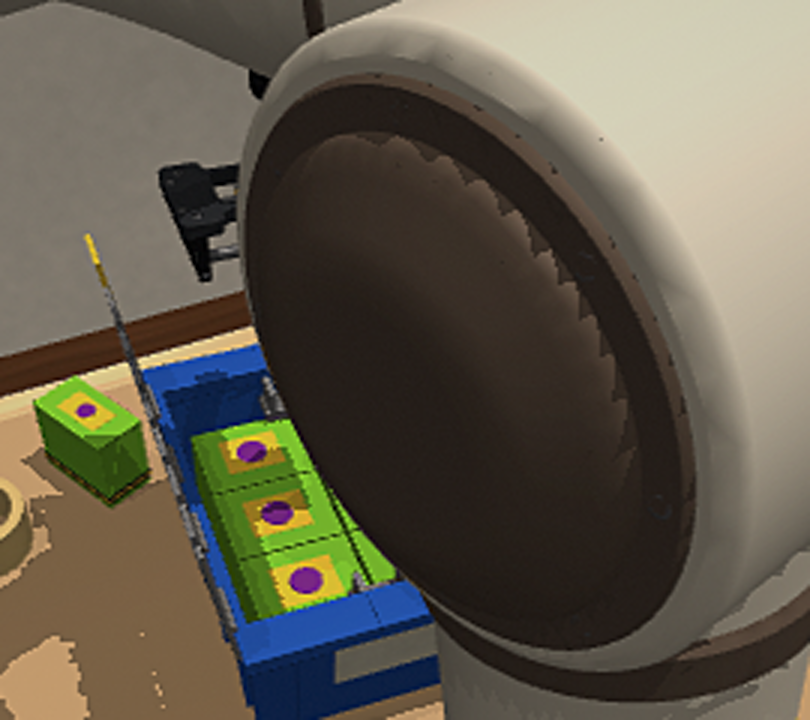

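View pics/t4.png

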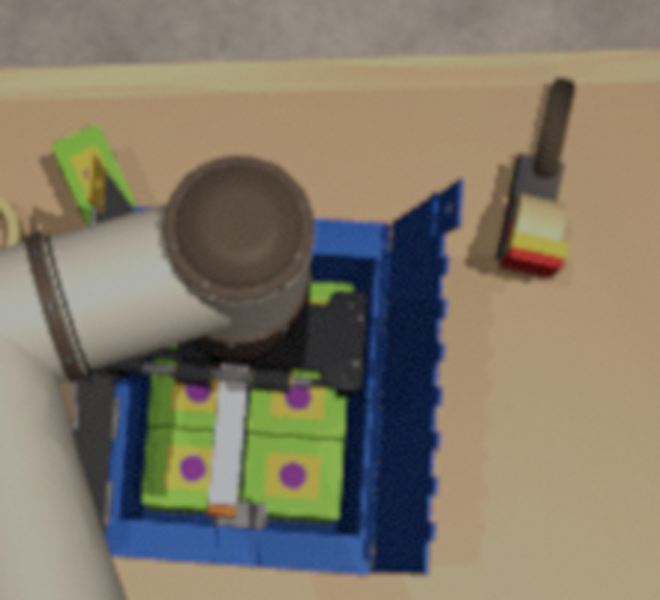

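Run:
```python
from h import *
d=np.load("p0.npz");t=dict(mtx=d["tm"],view=d["tv"],pixels=d["tp"])
save(t,"tz",(250,130,285,245),6)
c,n=np.cos(-.10386),np.sin(-.10386)
im=cv2.resize(d["tp"][:,:,::-1][130:245,245:290],None,fx=6,fy=6,interpolation=cv2.INTER_CUBIC)
for x in(-.122,.122):
    for z in(.159,.138):
      for y in(-.015,.015):
        u=proj(t,[.5535+c*x-n*y,-.0233+n*x+c*y,z])[0];cv2.circle(im,(int((u[0]-245+.5)*6),int((u[1]-130+.5)*6)),3,(0,0,255) if z>.15 else (255,255,0),-1)
cv2.imwrite("pics/tz2.png",im)
```

```text
(no output)
```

View pics/tz2.png

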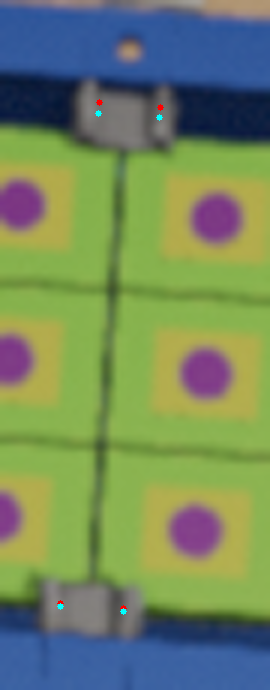

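Call:
apply_moves:
  xyz:
    - [0.0,-0.0148,0.006]
    - [0,0,0]
    - [0,0,0]
  twist: [-0.7,0,0]
  claw: [0.1,0.1,0.1]

```text
time_s: 6.35
tcp_pos: [0.551, -0.0273, 0.3392]
ee_rot: [[-0.035, 0.108, 0.994], [0.004, 0.994, -0.108], [-0.999, -0.0, -0.036]]
wrist_force: [1.2, -0.1, -1.1]
gripper_width: 0.251
```

Run:
```python
from h import *
plan([(.5535,-.0222,.34,-5.9),(.5535,-.0222,.19,-5.9)],step=.025)
```

```text
from [ 0.551  -0.0273  0.3392] yaw -6.21 toolx [-0.035  0.004 -0.999] F [ 1.2 -0.1 -1.1] w 0.251 t 6.35
[[-0.0008, 0.0053, 0.002], [0.0214, 0.0, 0.0008], [0.0214, 0.0, 0.0008], [0.0214, 0.0, 0.0008], [0.0214, 0.0, 0.0008], [0.0214, 0.0, 0.0008], [0.0214, 0.0, 0.0008], [0.0214, 0.0, 0.0008]] [-0.31, -0.0, -0.0, -0.0, -0.0, -0.0, -0.0, -0.0] 8
```

Call:
apply_moves:
  xyz:
    - [0.0,0.0053,0.002]
    - [0.022,0,0.0008]
    - [0.0214,0,0.0008]
    - [0.0214,0,0.0008]
    - [0.0214,0,0.0008]
    - [0.0214,0,0.0008]
    - [0.0214,0,0.0008]
    - [0.0,0,0.0]
  twist: [-0.3,0,0,0,0,0,0,0]
  claw: [0.1,0.1,0.1,0.1,0.1,0.1,0.1,0.1]

```text
time_s: 7.15
tcp_pos: [0.5543, -0.0216, 0.2063]
ee_rot: [[-0.032, 0.106, 0.994], [0.006, 0.994, -0.106], [-0.999, 0.002, -0.032]]
wrist_force: [-1.2, -0.4, -0.8]
gripper_width: 0.247
```

Run:
```python
from h import *
plan([(.5535,-.0222,.195,-5.9)],step=.02)
p=imaging.capture("side");save(p,"s5",(170,60,400,260),3);p=imaging.capture("top");save(p,"t5",(200,100,350,260),4.5)
```

```text
from [ 0.5543 -0.0216  0.2063] yaw -6.1 toolx [-0.032  0.006 -0.999] F [-1.2 -0.4 -0.8] w 0.247 t 7.15
[[0.0113, -0.0007, -0.0003]] [-0.2] 1
```

View pics/s5.png

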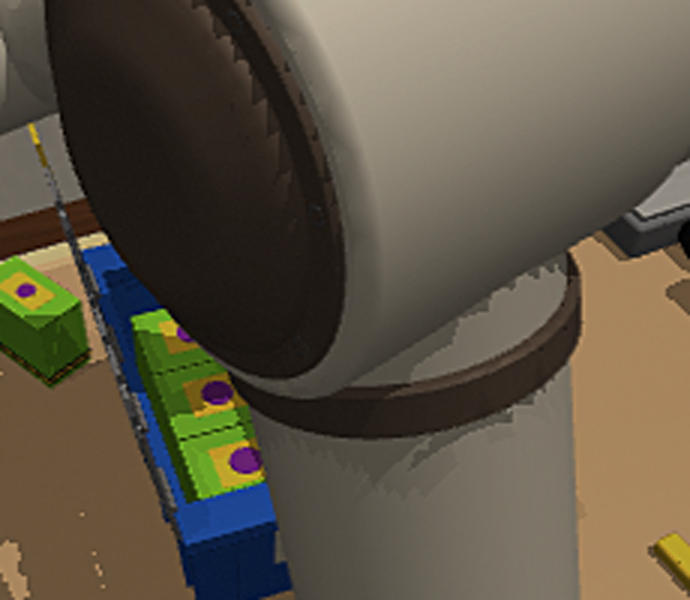

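View pics/t5.png

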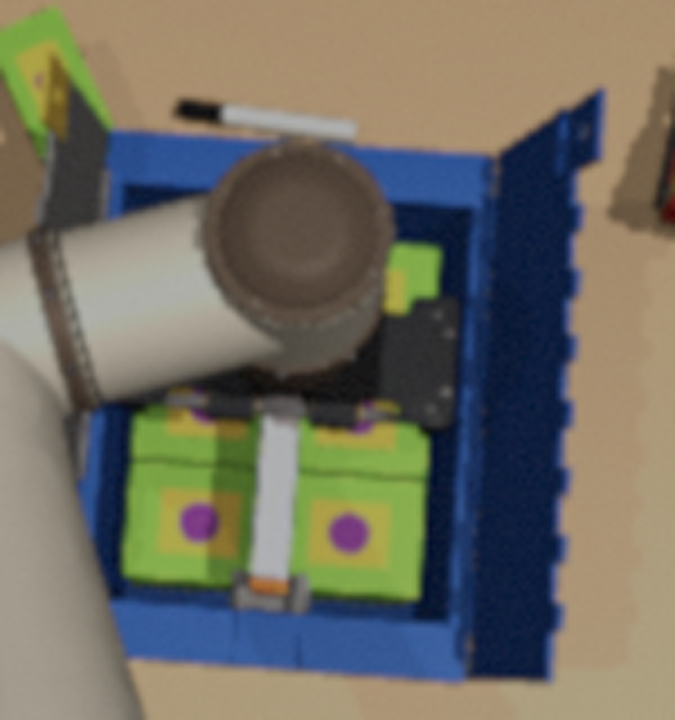

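Run:
```python
from h import *
t=imaging.capture("top")
s=r.sense();R=np.array(s["ee_rot"]);p=np.array(s["tcp_pos"])
im=cv2.resize(t["pixels"][:,:,::-1][180:250,235:290],None,fx=10,fy=10,interpolation=cv2.INTER_CUBIC)
def dot(X,col):
    u=proj(t,X)[0];cv2.circle(im,(int((u[0]-235+.5)*10),int((u[1]-180+.5)*10)),3,col,-1)
for v in(-.11,-.128):
    for y in(-.011,.011): dot(p+R@[-.007,y,v-.001],(0,0,255))
c,n=np.cos(-.103),np.sin(-.103)
for x in(-.132,-.115):
  for y in(-.015,.015): dot([.5525+c*x-n*y,-.0222+n*x+c*y,.159],(0,255,255))
cv2.imwrite("pics/t6.png",im)
```

```text
(no output)
```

View pics/t6.png

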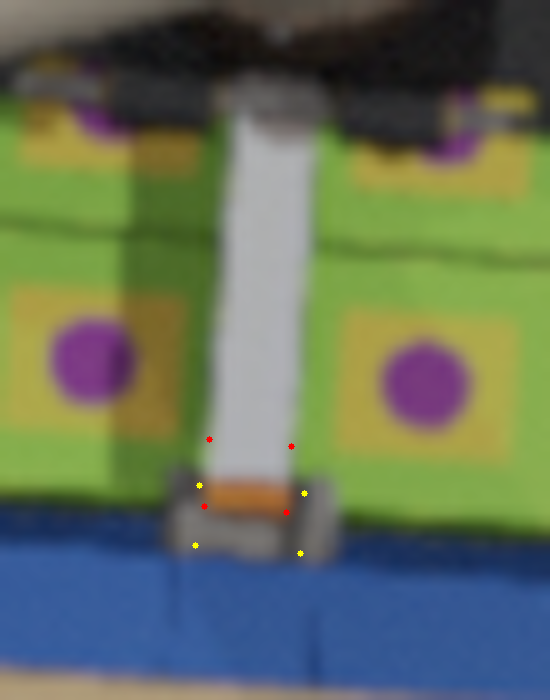

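Call:
apply_moves:
  xyz:
    - [0.011,-0.0012,0.0]
    - [0.014,0,0.0]
    - [0.0,0,0.0]
  twist: [-0.2,0,0]
  claw: [0.1,0.1,0.1]

```text
time_s: 7.6
tcp_pos: [0.5584, -0.0222, 0.1881]
ee_rot: [[-0.015, 0.101, 0.995], [0.007, 0.995, -0.101], [-1.0, 0.006, -0.016]]
wrist_force: [0.8, -1.0, -2.6]
gripper_width: 0.25
```

Run:
```python
from h import *
plan([(.5535,-.0226,.157,-5.9)],step=.01)
p=imaging.capture("top");save(p,"t7",(235,180,290,250),8)
```

```text
from [ 0.5584 -0.0222  0.1881] yaw -5.79 toolx [-0.015  0.007 -1.   ] F [ 0.8 -1.  -2.6] w 0.25 t 7.6
[[0.0078, -0.0003, -0.0011], [0.0078, -0.0003, -0.0011], [0.0078, -0.0003, -0.0011], [0.0078, -0.0003, -0.0011]] [0.03, 0.03, 0.03, 0.03] 4
```

View pics/t7.png

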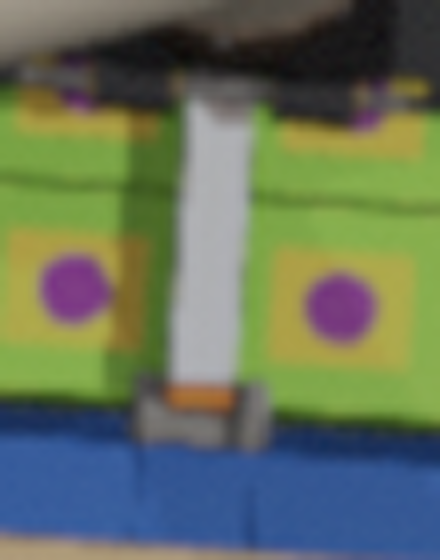

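Call:
apply_moves:
  xyz:
    - [0.004,-0.0008,-0.005]
    - [0.008,0,0]
    - [0.008,0,0]
    - [0.006,0,0]
    - [0.0,0,0.0]
  twist: [0,0,0,0,0]
  claw: [0.1,0.1,0.1,0.1,0.1]

```text
time_s: 8.15
tcp_pos: [0.5547, -0.0223, 0.1634]
ee_rot: [[-0.008, 0.1, 0.995], [0.008, 0.995, -0.1], [-1.0, 0.007, -0.009]]
wrist_force: [-0.3, 1.2, -1.2]
gripper_width: 0.251
```

Run:
```python
from h import *
plan([(.5535,-.0226,.157,-5.9)],step=.01)
p=imaging.capture("top");save(p,"t8",(235,180,290,250),8)
```

```text
from [ 0.5547 -0.0223  0.1634] yaw -5.75 toolx [-0.008  0.008 -1.   ] F [-0.3  1.2 -1.2] w 0.251 t 8.15
[[0.0065, -0.0005, -0.0011]] [0.15] 1
```

View pics/t8.png

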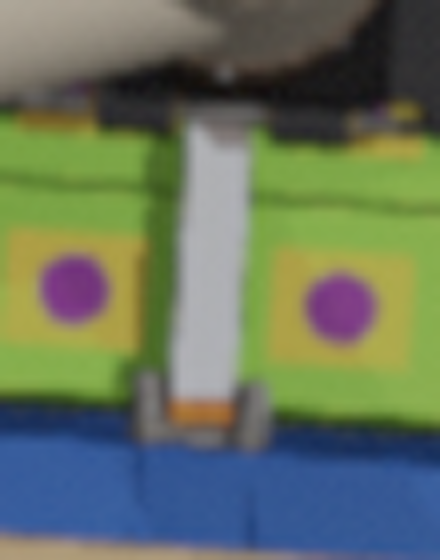

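Call:
apply_moves:
  xyz:
    - [0.002,-0.0004,-0.003]
    - [0.003,0,0]
    - [0.003,0,0]
    - [0.0,0,0.0]
  twist: [0.1,0,0,0]
  claw: [0.1,0.1,0.1,0.1]

```text
time_s: 8.6
tcp_pos: [0.5528, -0.0223, 0.157]
ee_rot: [[-0.004, 0.101, 0.995], [0.008, 0.995, -0.101], [-1.0, 0.007, -0.005]]
wrist_force: [-0.2, -0.7, -0.6]
gripper_width: 0.254
```

Run:
```python
from h import *
plan([(.5535,-.0226,.157,-5.9)],step=.01)
p=imaging.capture("top");save(p,"t9",(235,180,290,250),8)
```

```text
from [ 0.5528 -0.0223  0.157 ] yaw -5.81 toolx [-0.004  0.008 -1.   ] F [-0.2 -0.7 -0.6] w 0.254 t 8.6
[[-0.0, -0.0003, 0.0008]] [0.09] 1
```

View pics/t9.png

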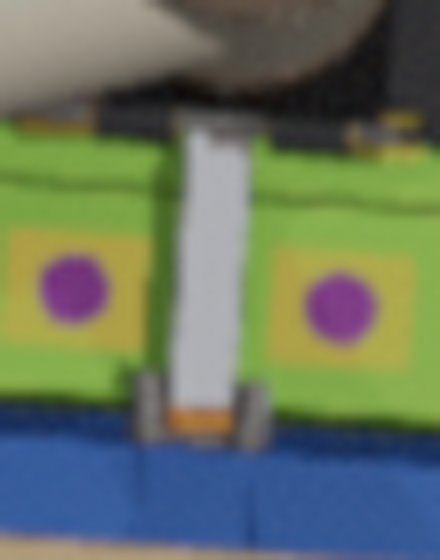

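Call:
apply_moves:
  xyz:
    - [0.002,0,0]
    - [0,0,0]
    - [0,0,0]
    - [0,0,0]
    - [0,0,0]
  twist: [0,0,0,0,0]
  claw: [0.1,0.1,0.6,0.6,0.6]

```text
time_s: 9.15
tcp_pos: [0.5537, -0.0221, 0.1571]
ee_rot: [[-0.001, 0.101, 0.995], [0.008, 0.995, -0.101], [-1.0, 0.008, -0.002]]
wrist_force: [0.4, 0.1, -0.5]
gripper_width: 0.442
```

Run:
```python
from h import *
plan([(.5535,-.0226,.35,-5.9)],step=.03)
```

```text
from [ 0.5537 -0.0221  0.1571] yaw -5.77 toolx [-0.001  0.008 -1.   ] F [ 0.4  0.1 -0.5] w 0.442 t 9.15
[[-0.0276, 0.0001, -0.0001], [-0.0276, 0.0001, -0.0001], [-0.0276, 0.0001, -0.0001], [-0.0276, 0.0001, -0.0001], [-0.0276, 0.0001, -0.0001], [-0.0276, 0.0001, -0.0001], [-0.0276, 0.0001, -0.0001]] [0.02, 0.02, 0.02, 0.02, 0.02, 0.02, 0.02] 7
```

Call:
apply_moves:
  xyz:
    - [-0.015,0,0]
    - [-0.03,0,0]
    - [-0.035,0,0]
    - [-0.035,0,0]
    - [-0.035,0,0]
    - [-0.035,0,0]
    - [-0.02,0,0]
    - [0,0,0]
  twist: [0,0,0,0,0,0,0,0]
  claw: [0.6,0.5,0.3,0.1,0,0,0,0]

```text
time_s: 9.95
tcp_pos: [0.5541, -0.0243, 0.3674]
ee_rot: [[-0.006, 0.102, 0.995], [0.006, 0.995, -0.102], [-1.0, 0.005, -0.007]]
wrist_force: [0.0, -0.1, -0.2]
gripper_width: 0.054
```

Run:
```python
from h import *
st()
t=imaging.capture("top");save(t,"t10",(190,100,410,260),3.6);p=imaging.capture("side");save(p,"s10",(80,80,380,280),2.6)
for n,q in(("top",t),("side",p)):
  for o in imaging.regions_of("bar",q)[:1]:
    print(n,o["p"],o["centre"])
# grey lid edge angle model
d=np.load("p0.npz");T=dict(mtx=d["tm"],view=d["tv"]);S=dict(mtx=d["sm"],view=d["sv"])
c,n=np.cos(-.1035),np.sin(-.1035)
W=lambda x,y,z:np.array([.553+c*x-n*y,-.0226+n*x+c*y,z])
for a in(1.5,1.6,1.7,1.8,1.9,2.0):
    out=[]
    for sg in(1,-1):
        X=[W(x,sg*(.125-.125*np.cos(a)),.17+.125*np.sin(a)) for x in(.12,-.168)]
        out+=[((proj(T,X)-[190,100])*3.6).round().tolist(),((proj(S,X)-[80,80])*2.6).round().tolist()]
    print(a,out)
```

```text
t 9.95 tcp [ 0.5541 -0.0243  0.3674] F [ 0.  -0.1 -0.2] M [-0.06 -0.05  0.02] w 0.054 j [  14.    11.7    4.5   -0.4  -83.1 -109.8]
top 0.9 [264.3, 208.1]
side 0.89 [264.5, 181.9]
1.5 [[[117.0, 114.0], [81.0, 513.0]], [[306.0, 86.0], [392.0, 313.0]], [[438.0, 137.0], [414.0, 539.0]], [[542.0, 39.0], [680.0, 240.0]]]
1.6 [[[99.0, 112.0], [63.0, 512.0]], [[292.0, 89.0], [376.0, 317.0]], [[455.0, 138.0], [432.0, 540.0]], [[554.0, 37.0], [695.0, 236.0]]]
1.7 [[[82.0, 112.0], [45.0, 510.0]], [[279.0, 92.0], [359.0, 322.0]], [[472.0, 139.0], [450.0, 542.0]], [[566.0, 35.0], [709.0, 233.0]]]
1.8 [[[66.0, 111.0], [28.0, 509.0]], [[266.0, 97.0], [343.0, 328.0]], [[489.0, 141.0], [467.0, 543.0]], [[578.0, 35.0], [722.0, 232.0]]]
1.9 [[[50.0, 111.0], [12.0, 508.0]], [[254.0, 103.0], [327.0, 335.0]], [[505.0, 144.0], [483.0, 545.0]], [[589.0, 36.0], [735.0, 231.0]]]
2.0 [[[35.0, 112.0], [-3.0, 507.0]], [[242.0, 109.0], [312.0, 343.0]], [[520.0, 147.0], [499.0, 546.0]], [[599.0, 38.0], [747.0, 232.0]]]
```

View pics/t10.png

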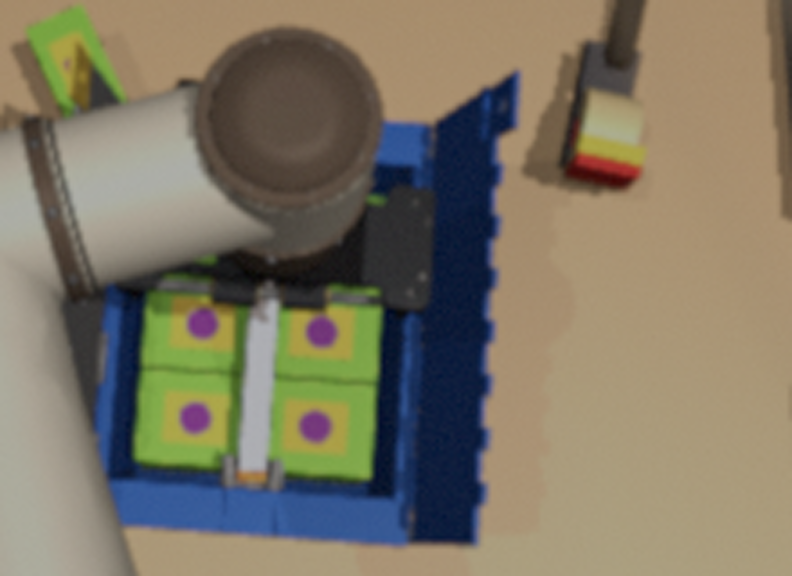

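View pics/s10.png

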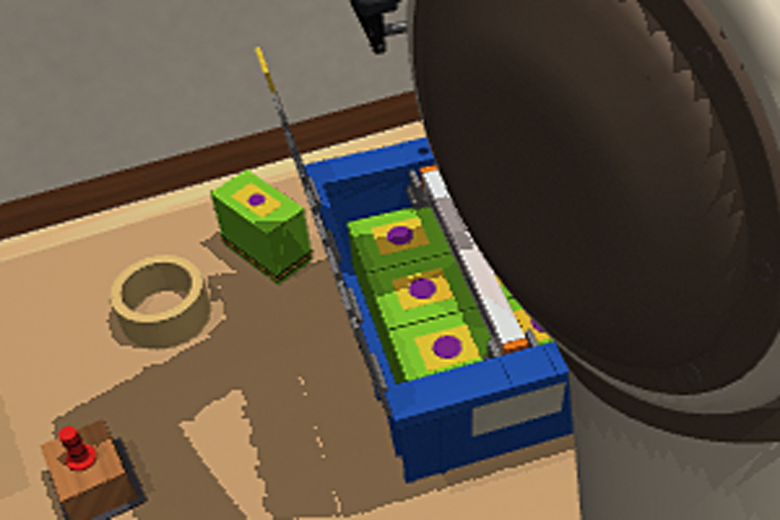

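```bash
cat >> h.py <<'E'
TX,TY,TA=.553,-.0226,-.1035
def W(x,y,z):
    c,n=np.cos(TA),np.sin(TA);return (TX+c*x-n*y,TY+n*x+c*y,z)
def inT():
    s=r.sense();p=np.array(s["tcp_pos"]);c,n=np.cos(TA),np.sin(TA);d=p-[TX,TY,0]
    print("tote-frame tcp",np.round([c*d[0]+n*d[1],-n*d[0]+c*d[1],p[2]],4))
E
python3 - <<'E'
from h import *
inT();plan([(*W(-.02,.215,.375),84.1)])
E
```

```text
tote-frame tcp [-0.0006 -0.0017  0.3624]
from [ 0.5523 -0.0242  0.3624] yaw -5.84 toolx [-0.016  0.005 -1.   ] F [-0.3 -0.2 -0.2] w 0.013 t 10.15
[[-0.001, 0.0181, -0.0016], [-0.001, 0.0181, 0.0008], [-0.001, 0.0179, 0.0031], [-0.001, 0.0173, 0.0054], [-0.001, 0.0165, 0.0076], [-0.001, 0.0153, 0.0097], [-0.001, 0.0139, 0.0116], [-0.001, 0.0123, 0.0133], [-0.001, 0.0104, 0.0148], [-0.001, 0.0084, 0.0161], [-0.001, 0.0062, 0.017], [-0.001, 0.004, 0.0177]] [-7.5, -7.5, -7.5, -7.5, -7.5, -7.5, -7.5, -7.5, -7.5, -7.5, -7.5, -7.5] 12
```

Call:
apply_moves:
  xyz:
    - [-0.003,0.0181,-0.0016]
    - [-0.003,0.0181,0.0008]
    - [-0.003,0.0179,0.0031]
    - [-0.003,0.0173,0.0054]
    - [-0.003,0.0165,0.0076]
    - [-0.003,0.0153,0.0097]
    - [-0.002,0.0139,0.0116]
    - [-0.001,0.0123,0.0133]
    - [-0.001,0.0104,0.0148]
    - [-0.001,0.0084,0.0161]
    - [-0.001,0.0062,0.017]
    - [-0.001,0.004,0.0177]
  twist: [-7.5,-7.5,-7.5,-7.5,-7.5,-7.5,-7.5,-7.5,-7.5,-7.5,-7.5,-7.5]
  claw: [0,0,0,0,0,0,0,0,0,0,0,0]

```text
time_s: 11.35
tcp_pos: [0.544, 0.1984, 0.3641]
ee_rot: [[-0.058, -0.997, 0.042], [-0.01, 0.043, 0.999], [-0.998, 0.057, -0.012]]
wrist_force: [-0.0, -0.7, -0.8]
gripper_width: 0.003
```

Run:
```python
from h import *
st();inT();plan([(*W(-.02,.20,.34),84.1),(*W(-.02,.20,.262),84.1)],step=.03)
```

```text
t 11.35 tcp [0.544  0.1984 0.3641] F [-0.  -0.7 -0.8] M [ 0.04 -0.02  0.05] w 0.003 j [ 35.3  15.9  10.   -1.5 -87.1 -37.6]
tote-frame tcp [-0.0318  0.2189  0.3641]
from [0.544  0.1984 0.3641] yaw 87.6 toolx [-0.058 -0.01  -0.998] F [-0.  -0.7 -0.8] w 0.003 t 11.35
[[0.0118, -0.006, -0.0096], [0.0118, -0.0063, -0.0095], [0.026, -0.0015, 0.0004], [0.026, -0.0015, 0.0004], [0.026, -0.0015, 0.0004]] [1.75, 1.75, -0.0, -0.0, -0.0] 5
```

Call:
apply_moves:
  xyz:
    - [0.012,-0.006,-0.007]
    - [0.012,-0.0063,-0.007]
    - [0.026,-0.0015,0]
    - [0.026,-0.0015,0]
    - [0.022,-0.0015,0]
    - [0,0,0]
  twist: [1.75,1.75,0,0,0,0]
  claw: [0,0,0,0,0,0]

```text
time_s: 11.95
tcp_pos: [0.5519, 0.1777, 0.251]
ee_rot: [[-0.073, -0.991, 0.115], [-0.018, 0.117, 0.993], [-0.997, 0.07, -0.026]]
wrist_force: [-0.4, 0.0, -0.4]
gripper_width: 0.007
```

```bash
cat > lid.py <<'E'
from h import *
import sys
def path(sg,sched):
    out=[]
    for a,rho in sched:
        y=.125-rho*np.cos(a)+.0095;z=.170+.004+rho*np.sin(a)+.014
        out.append((*W(-.02,sg*y,z),84.1))
    return out
E
python3 - <<'E'
from lid import *
st();inT();plan(path(1,[(1.55,.075),(1.3,.08),(1.1,.085)]),step=.02)
t=imaging.capture("top");save(t,"t11",(160,80,400,260),3.3);p=imaging.capture("side");save(p,"s11",(80,60,380,280),2.6)
E
```

```text
t 11.95 tcp [0.5519 0.1777 0.251 ] F [-0.4  0.  -0.4] M [ 0.04 -0.02  0.04] w 0.007 j [ 33.1  19.3  -1.2  -1.5 -73.6 -39.3]
tote-frame tcp [-0.0218  0.1991  0.251 ]
from [0.5519 0.1777 0.251 ] yaw 83.39 toolx [-0.073 -0.018 -0.997] F [-0.4  0.  -0.4] w 0.007 t 11.95
[[-0.0026, -0.0005, -0.0166], [-0.0026, -0.0004, -0.0166], [-0.0026, -0.0004, -0.0166], [-0.0026, -0.0003, -0.0166], [-0.0016, 0.0001, -0.0199], [0.0018, -0.0001, -0.0171]] [-0.18, -0.18, -0.18, -0.18, -0.0, -0.0] 6
```

View pics/t11.png

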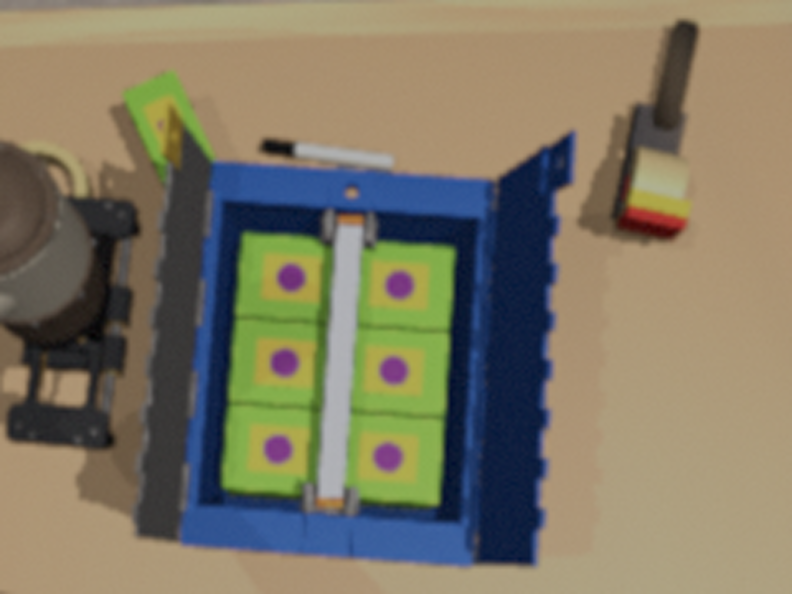

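View pics/s11.png

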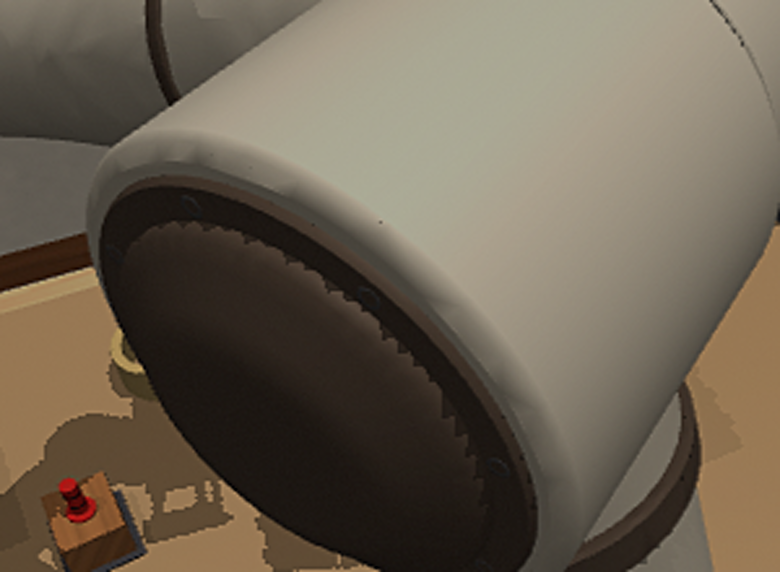

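Call:
apply_moves:
  xyz:
    - [-0.005,-0.0005,-0.0166]
    - [-0.003,-0.0004,-0.0166]
    - [-0.003,-0.0004,-0.0166]
    - [-0.003,-0.0003,-0.0166]
    - [-0.001,0,-0.02]
    - [0,0,0]
  twist: [0,0,0,0,0,0]
  claw: [0,0,0,0,0,0]

```text
time_s: 12.65
tcp_pos: [0.5481, 0.0862, 0.2786]
ee_rot: [[-0.055, -0.992, 0.117], [-0.01, 0.118, 0.993], [-0.998, 0.053, -0.016]]
wrist_force: [-0.5, 0.9, -0.4]
gripper_width: 0.004
```

Run:
```python
from lid import *
st();inT();plan(path(1,[(1.1,.085),(.9,.09),(.7,.1)]),step=.02)
t=imaging.capture("top");save(t,"t12",(160,80,400,260),3.3)
```

```text
t 12.65 tcp [0.5481 0.0862 0.2786] F [-0.5  0.9 -0.4] M [ 0.04 -0.02  0.  ] w 0.004 j [ 25.2  15.3  -3.1  -0.9 -74.7 -31.7]
tote-frame tcp [-0.0161  0.1077  0.2786]
from [0.5481 0.0862 0.2786] yaw 83.28 toolx [-0.055 -0.01  -0.998] F [-0.5  0.9 -0.4] w 0.004 t 12.65
[[0.0152, 0.0029, -0.0116], [0.0055, -0.0003, -0.0173], [0.0032, -0.0002, -0.0102], [0.0032, -0.0002, -0.0102]] [-0.82, -0.0, -0.0, -0.0] 4
```

View pics/t12.png

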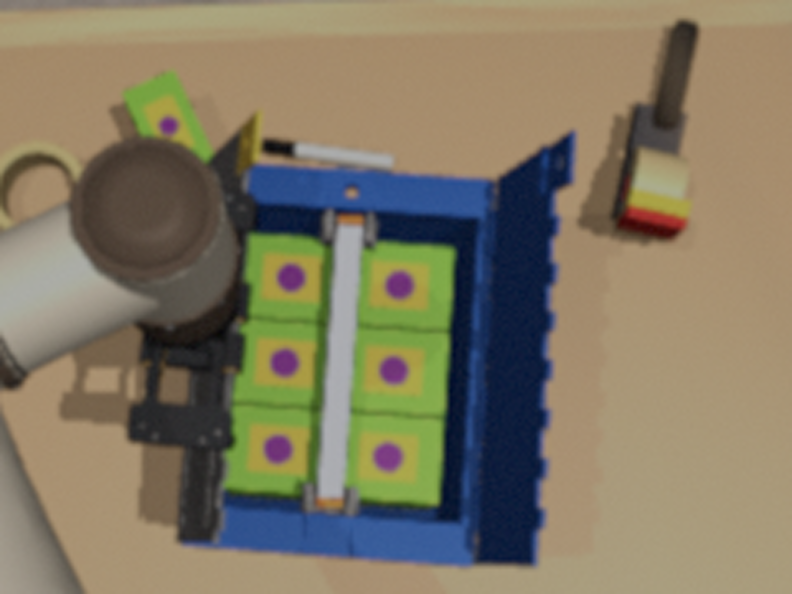

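Call:
apply_moves:
  xyz:
    - [0.008,0.001,-0.013]
    - [0.008,0.001,-0.014]
    - [0.008,0,-0.014]
    - [0.008,0,-0.013]
    - [0.009,0,-0.012]
    - [0.01,0,-0.01]
    - [0,0,0]
  twist: [-0.5,-0.3,0,0,0,0,0]
  claw: [0,0,0,0,0,0,0]

```text
time_s: 13.4
tcp_pos: [0.536, 0.0069, 0.2252]
ee_rot: [[-0.05, -0.994, 0.1], [-0.006, 0.101, 0.995], [-0.999, 0.049, -0.011]]
wrist_force: [-0.0, 0.0, 0.2]
gripper_width: 0.005
```

Run:
```python
from lid import *
st();inT();plan(path(1,[(.6,.1),(.4,.105),(.2,.11),(0,.112)]),step=.015)
t=imaging.capture("top");save(t,"t13",(160,80,400,260),3.3)
```

```text
t 13.4 tcp [0.536  0.0069 0.2252] F [-0.   0.   0.2] M [ 0.12  0.02 -0.02] w 0.005 j [ 17.8  15.3 -10.9  -0.6 -66.6 -23.3]
tote-frame tcp [-0.0199  0.0276  0.2252]
from [0.536  0.0069 0.2252] yaw 84.24 toolx [-0.05  -0.006 -0.999] F [-0.   0.   0.2] w 0.005 t 13.4
[[-0.0065, 0.0003, 0.0081], [-0.0065, 0.0003, 0.0081], [-0.0065, 0.0003, 0.0081], [0.0079, -0.0004, -0.007], [0.0079, -0.0004, -0.007], [0.0096, -0.0005, -0.0054], [0.0096, -0.0005, -0.0054], [0.0109, -0.0005, -0.002], [0.0109, -0.0005, -0.002]] [0.05, 0.05, 0.05, -0.0, -0.0, -0.0, -0.0, -0.0, -0.0] 9
```

View pics/t13.png

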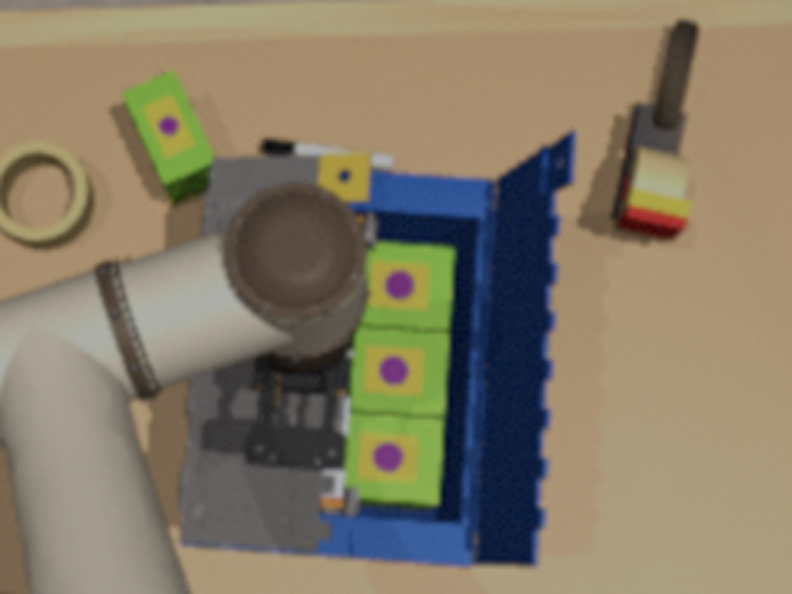

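Call:
apply_moves:
  xyz:
    - [0.011,0,0]
    - [0.011,0,0.001]
    - [0.011,0,0]
    - [0.005,0,0]
    - [0.004,0,0]
    - [0.004,0,0]
  twist: [0,0,0,0,0,0]
  claw: [0,0,0,0,0,0]

```text
time_s: 14.05
tcp_pos: [0.5359, 0.0065, 0.1881]
ee_rot: [[-0.044, -0.995, 0.093], [-0.014, 0.094, 0.995], [-0.999, 0.042, -0.018]]
wrist_force: [-8.3, 1.8, 24.2]
gripper_width: 0.004
```

Run:
```python
from lid import *
st();inT()
```

```text
t 14.05 tcp [0.5359 0.0065 0.1881] F [-8.3  1.8 24.2] M [ 0.47  2.85 -0.06] w 0.004 j [ 18.   17.  -14.5   0.  -61.1 -23.4]
tote-frame tcp [-0.02    0.0272  0.1881]
```

Call:
apply_moves:
  xyz:
    - [-0.01,0,0]
    - [-0.03,0,0]
    - [-0.035,0,0]
    - [-0.04,0,0]
    - [-0.04,0,0]
    - [-0.03,0,0]
    - [0,0,0]
  twist: [0,0,0,0,0,0,0]
  claw: [0,0,0,0,0,0,0]

```text
time_s: 14.75
tcp_pos: [0.5411, 0.013, 0.3727]
ee_rot: [[-0.058, -0.994, 0.09], [-0.011, 0.091, 0.996], [-0.998, 0.057, -0.016]]
wrist_force: [-0.2, 0.1, -0.7]
gripper_width: 0.003
```

Run:
```python
from lid import *
inT();plan([(*W(-.02,-.225,.375),84.1)],step=.035)
t=imaging.capture("top");save(t,"t14",(160,80,400,260),3.3)
```

```text
tote-frame tcp [-0.0156  0.0341  0.3727]
from [0.5411 0.013  0.3727] yaw 84.82 toolx [-0.058 -0.011 -0.998] F [-0.2  0.1 -0.7] w 0.003 t 14.75
[[0.0003, 0.001, -0.0324], [0.0003, 0.0009, -0.0324], [0.0003, 0.0009, -0.0324], [0.0003, 0.0008, -0.0324], [0.0003, 0.0008, -0.0324], [0.0003, 0.0007, -0.0324], [0.0003, 0.0007, -0.0324], [0.0003, 0.0006, -0.0324]] [0.09, 0.09, 0.09, 0.09, 0.09, 0.09, 0.09, 0.09] 8
```

View pics/t14.png

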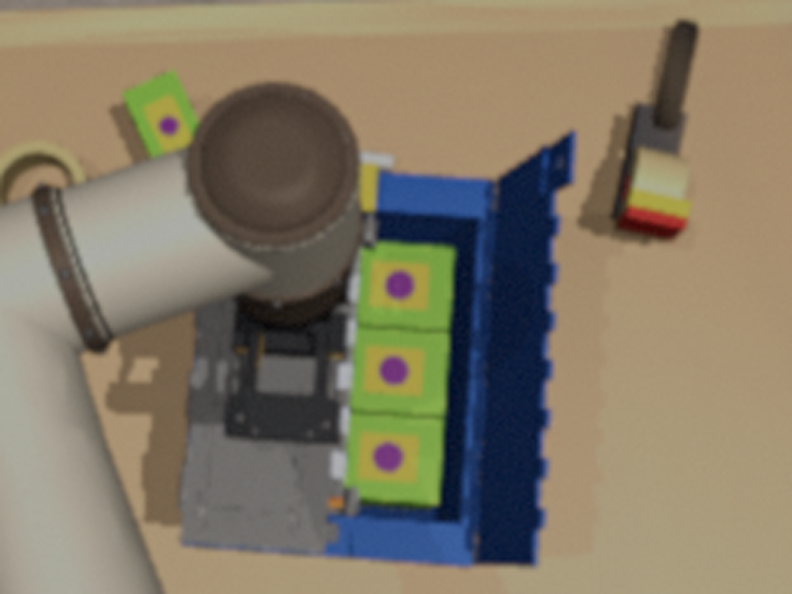

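Call:
apply_moves:
  xyz:
    - [-0.002,0.001,-0.032]
    - [-0.002,0.001,-0.033]
    - [-0.002,0.001,-0.033]
    - [-0.002,0.001,-0.033]
    - [-0.002,0.001,-0.033]
    - [-0.002,0,-0.033]
    - [-0.002,0,-0.033]
    - [-0.001,0,-0.03]
    - [0,0,0]
  twist: [0,0,0,0,0,0,0,0,0]
  claw: [0,0,0,0,0,0,0,0,0]

```text
time_s: 15.7
tcp_pos: [0.508, -0.2476, 0.3666]
ee_rot: [[-0.099, -0.992, 0.083], [0.002, 0.083, 0.997], [-0.995, 0.099, -0.006]]
wrist_force: [0.4, 1.0, 0.4]
gripper_width: 0.006
```

Run:
```python
from lid import *
inT();plan([(*W(-.02,-.225,.35),84.1),(*W(-.02,-.225,.262),84.1)],step=.03)
t=imaging.capture("top");save(t,"t15",(160,80,440,280),2.8)
```

```text
tote-frame tcp [-0.0215 -0.2284  0.3666]
from [ 0.508  -0.2476  0.3666] yaw 85.27 toolx [-0.099  0.002 -0.995] F [0.4 1.  0.4] w 0.006 t 15.7
[[0.0163, -0.0032, 0.0035], [0.0292, -0.0029, 0.0002], [0.0292, -0.0029, 0.0002], [0.0292, -0.0029, 0.0002]] [1.17, -0.0, -0.0, -0.0] 4
```

View pics/t15.png

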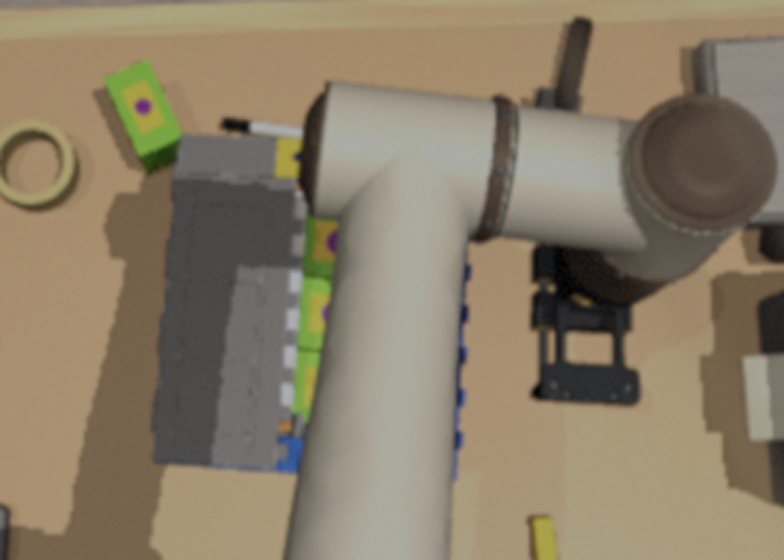

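Call:
apply_moves:
  xyz:
    - [0.016,-0.003,0.0035]
    - [0.02,-0.002,0]
    - [0.02,-0.002,0]
    - [0.02,-0.002,0]
    - [0.02,-0.002,0]
    - [0.01,0,0]
    - [0,0,0]
  twist: [1.1,0,0,0,0,0,0]
  claw: [0,0,0,0,0,0,0]

```text
time_s: 16.45
tcp_pos: [0.5062, -0.2343, 0.247]
ee_rot: [[-0.112, -0.989, 0.095], [0.01, 0.095, 0.995], [-0.994, 0.113, -0.001]]
wrist_force: [-0.1, -0.6, 0.3]
gripper_width: 0.006
```

Run:
```python
from lid import *
def bpath(sched):
    return [(*W(-.02,-(.125-rho*np.cos(a)+.0095),.170+.004+rho*np.sin(a)+.014),84.1) for a,rho in sched]
inT();plan(bpath([(1.7,.075),(1.4,.08),(1.2,.085)]),step=.02)
p=imaging.capture("side");save(p,"s15",(200,60,500,280),2.6)
```

```text
tote-frame tcp [-0.0247 -0.2154  0.247 ]
from [ 0.5062 -0.2343  0.247 ] yaw 84.54 toolx [-0.112  0.01  -0.994] F [-0.1 -0.6  0.3] w 0.006 t 16.45
[[-0.004, -0.0009, 0.0178], [-0.004, -0.0008, 0.0178], [-0.004, -0.0008, 0.0178], [-0.004, -0.0008, 0.0178], [-0.0022, 0.0002, 0.0116], [-0.0022, 0.0002, 0.0116], [-0.0004, 0.0, 0.0172]] [0.11, 0.11, 0.11, 0.11, -0.0, -0.0, -0.0] 7
```

View pics/s15.png

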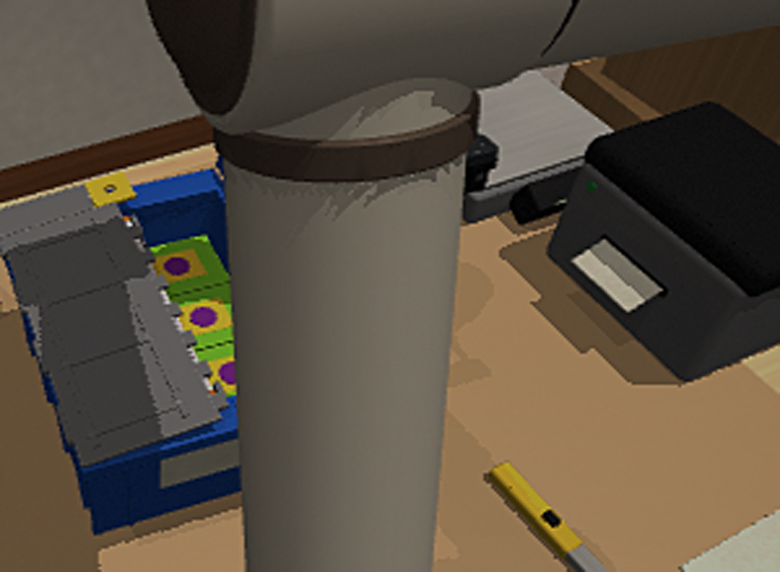

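Call:
apply_moves:
  xyz:
    - [-0.014,0,-0.002]
    - [-0.014,0,0]
    - [-0.002,0,0.014]
    - [-0.003,0,0.017]
    - [-0.003,0,0.017]
    - [-0.003,0,0.017]
    - [-0.002,0,0.017]
    - [0,0,0]
  twist: [0,0,0,0,0,0,0,0]
  claw: [0,0,0,0,0,0,0,0]

```text
time_s: 17.3
tcp_pos: [0.5206, -0.1483, 0.2946]
ee_rot: [[-0.102, -0.99, 0.093], [0.008, 0.093, 0.996], [-0.995, 0.103, -0.001]]
wrist_force: [0.7, 0.5, 0.4]
gripper_width: 0.006
```

```bash
cat >> lid.py <<'E'
def bpath(sched):
    return [(*W(-.02,-(.125-rho*np.cos(a)+.0095),.170+.004+rho*np.sin(a)+.014),84.1) for a,rho in sched]
E
python3 - <<'E'
from lid import *
st();inT();plan(bpath([(1.3,.085),(1.1,.09),(.9,.095)]),step=.02)
t=imaging.capture("top");save(t,"t16",(160,80,440,280),2.8)
p=imaging.capture("side");save(p,"s16",(200,60,500,280),2.6)
E
```

```text
t 17.3 tcp [ 0.5206 -0.1483  0.2946] F [0.7 0.5 0.4] M [-0.03 -0.13  0.03] w 0.006 j [  0.9  14.8  -1.7  -0.6 -79.4  -6.2]
tote-frame tcp [-0.0192 -0.1284  0.2946]
from [ 0.5206 -0.1483  0.2946] yaw 84.64 toolx [-0.102  0.008 -0.995] F [0.7 0.5 0.4] w 0.006 t 17.3
[[0.0123, -0.001, 0.0083], [0.0123, -0.0009, 0.0083], [0.0016, -0.0002, 0.0181], [0.0057, -0.0006, 0.0182]] [0.27, 0.27, -0.0, -0.0] 4
```

View pics/t16.png

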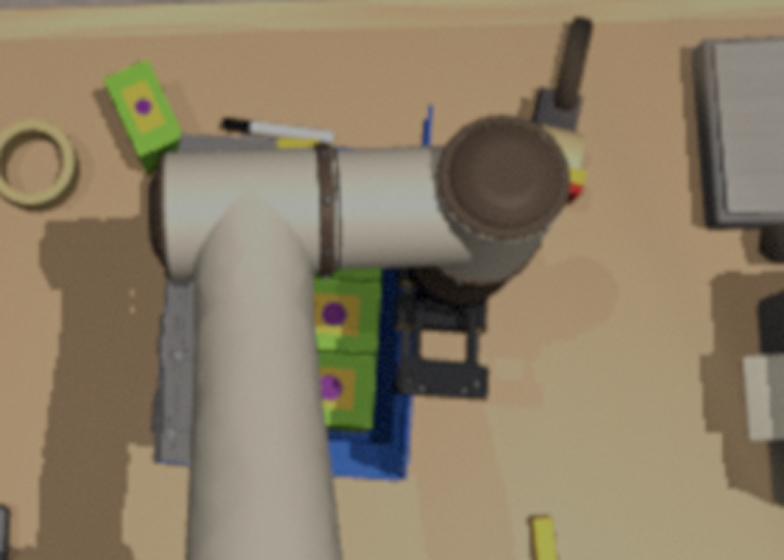

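View pics/s16.png

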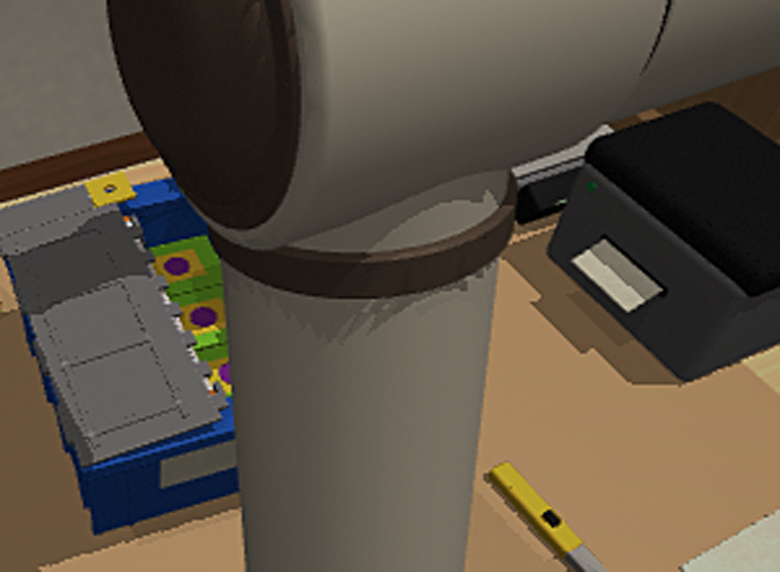

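Call:
apply_moves:
  xyz:
    - [0.016,-0.001,0.006]
    - [0.012,-0.001,0.01]
    - [0.006,0,0.014]
    - [0.008,0,0.015]
    - [0.008,0,0.012]
    - [0,0,0]
  twist: [0.2,0.2,0,0,0,0]
  claw: [0,0,0,0,0,0]

```text
time_s: 18.0
tcp_pos: [0.5247, -0.0918, 0.2437]
ee_rot: [[-0.097, -0.99, 0.104], [0.004, 0.104, 0.995], [-0.995, 0.097, -0.006]]
wrist_force: [0.3, -1.1, 0.5]
gripper_width: 0.006
```

Run:
```python
from lid import *
st();inT();plan(bpath([(.9,.09),(.7,.095),(.5,.10)]),step=.015)
t=imaging.capture("top");save(t,"t17",(160,80,440,280),2.8)
```

```text
t 18.0 tcp [ 0.5247 -0.0918  0.2437] F [ 0.3 -1.1  0.5] M [-0.1  -0.23  0.01] w 0.006 j [  7.   15.6  -7.8  -1.  -72.1 -12.7]
tote-frame tcp [-0.021  -0.0718  0.2437]
from [ 0.5247 -0.0918  0.2437] yaw 84.02 toolx [-0.097  0.004 -0.995] F [ 0.3 -1.1  0.5] w 0.006 t 18.0
[[-0.0074, 0.0002, -0.0034], [-0.0074, 0.0002, -0.0034], [0.0046, -0.0005, 0.0084], [0.0046, -0.0005, 0.0084], [0.0066, -0.0006, 0.0076], [0.0066, -0.0006, 0.0076]] [-0.04, -0.04, -0.0, -0.0, -0.0, -0.0] 6
```

View pics/t17.png

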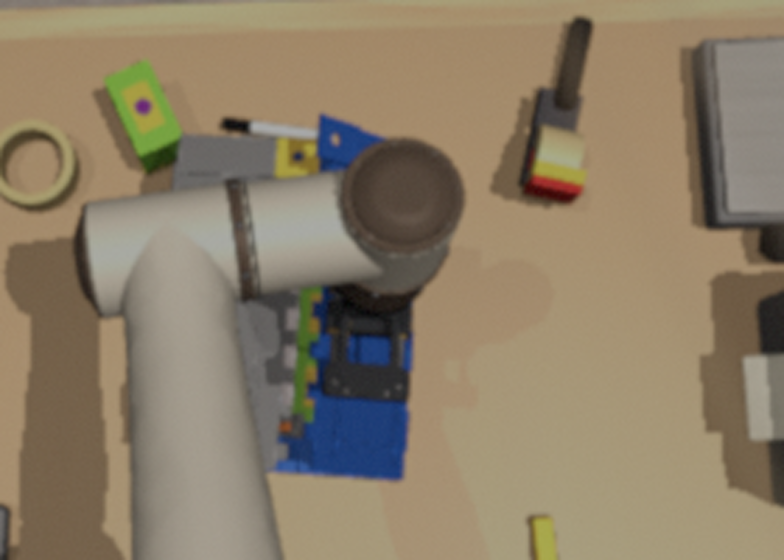

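Call:
apply_moves:
  xyz:
    - [0.007,-0.0005,0.01]
    - [0.008,-0.0005,0.01]
    - [0.008,-0.0005,0.01]
    - [0.01,-0.0005,0.008]
    - [0.009,0,0.004]
    - [0,0,0]
  twist: [0,0,0,0,0,0]
  claw: [0,0,0,0,0,0]

```text
time_s: 18.65
tcp_pos: [0.5276, -0.0481, 0.1996]
ee_rot: [[-0.096, -0.99, 0.104], [0.002, 0.104, 0.995], [-0.995, 0.095, -0.008]]
wrist_force: [0.4, -0.9, 0.8]
gripper_width: 0.005
```

Run:
```python
from lid import *
st();inT()
t=imaging.capture("top");save(t,"t18",(160,80,440,280),2.8)
```

```text
t 18.65 tcp [ 0.5276 -0.0481  0.1996] F [ 0.4 -0.9  0.8] M [-0.32 -0.12  0.05] w 0.005 j [ 11.6  17.3 -11.9  -1.3 -66.1 -17.1]
tote-frame tcp [-0.0226 -0.028   0.1996]
```

View pics/t18.png

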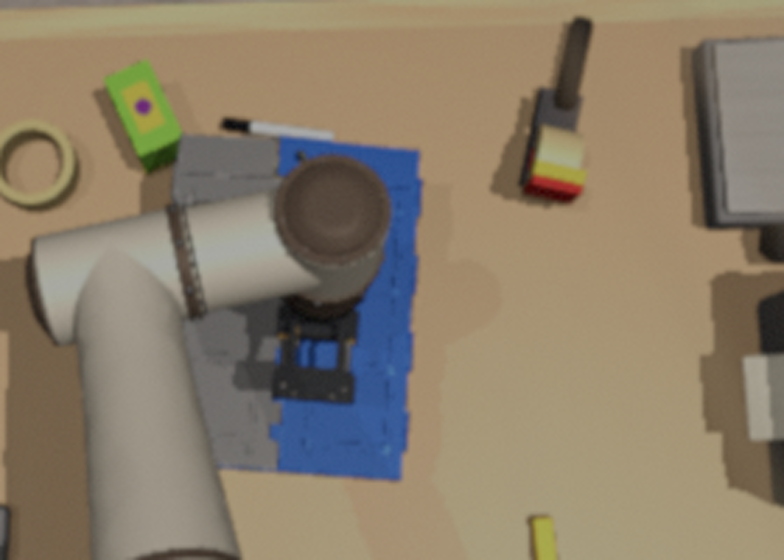

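Blue lid is nearly shut, lying over the grey tongue. Pressing it home.

Call:
apply_moves:
  xyz:
    - [0.006,0,0]
    - [0.006,0,0]
    - [0.004,0,0]
    - [0.004,0,0]
    - [0.003,0,0]
  twist: [0,0,0,0,0]
  claw: [0,0,0,0,0]

```text
time_s: 19.2
tcp_pos: [0.5276, -0.0472, 0.1885]
ee_rot: [[-0.086, -0.991, 0.101], [0.002, 0.101, 0.995], [-0.996, 0.086, -0.007]]
wrist_force: [-4.1, 0.5, 11.3]
gripper_width: 0.003
```

Run:
```python
from lid import *
st();inT()
t=imaging.capture("top");save(t,"t19",(200,90,320,180),6)
p=imaging.capture("side");save(p,"s19",(150,60,400,280),2.6)
```

```text
t 19.2 tcp [ 0.5276 -0.0472  0.1885] F [-4.1  0.5 11.3] M [ 0.13  1.31 -0.03] w 0.003 j [ 11.8  17.6 -13.2  -1.3 -64.  -17. ]
tote-frame tcp [-0.0227 -0.0271  0.1885]
```

View pics/t19.png

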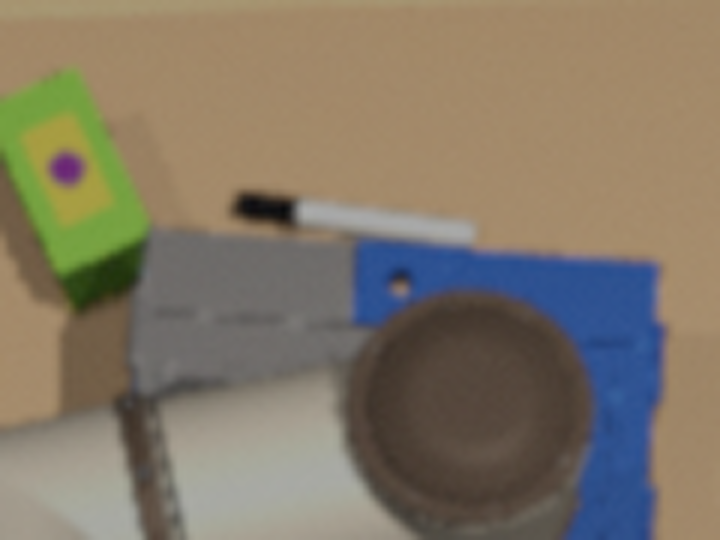

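Run:
```python
from lid import *
d=np.load("p0.npz")
for k,b,n in(("tp",(115,175,160,220),"tpin"),("sp",(90,230,140,290),"spin")):
    im=d[k][:,:,::-1][b[1]:b[3],b[0]:b[2]];cv2.imwrite(f"pics/{n}.png",cv2.resize(im,None,fx=10,fy=10,interpolation=cv2.INTER_CUBIC))
T=dict(mtx=d["tm"],view=d["tv"])
print("hole top z.178",atz(T,(266.2,137.1),.178))
```

```text
hole top z.178 [ 0.699169   -0.03640653  0.178     ]
```

View pics/tpin.png

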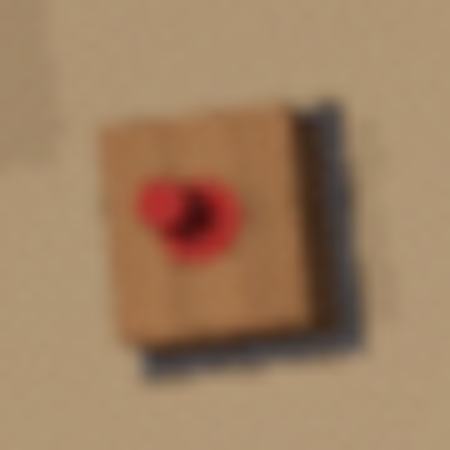

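View pics/spin.png

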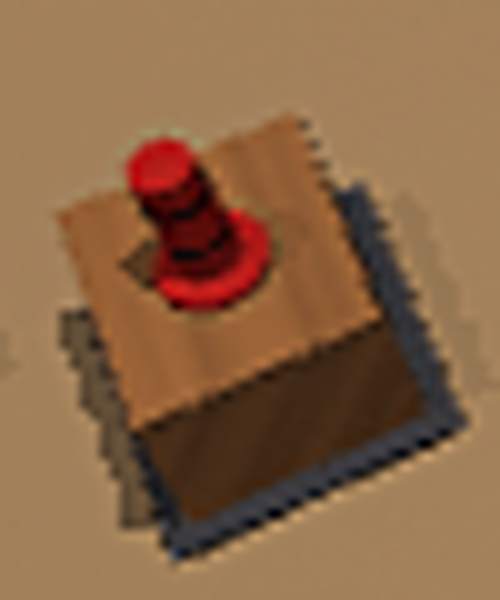

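Call:
apply_moves:
  xyz:
    - [-0.01,0,0]
    - [-0.025,0,0]
    - [-0.025,0,0]
    - [-0.025,0,0]
    - [-0.02,0,0]
    - [0,0,0]
  twist: [0,0,0,0,0,0]
  claw: [0,0,0,0,0,0]

```text
time_s: 19.9
tcp_pos: [0.5356, -0.0456, 0.296]
ee_rot: [[-0.088, -0.991, 0.103], [0.01, 0.103, 0.995], [-0.996, 0.089, 0.001]]
wrist_force: [0.1, 0.6, -0.1]
gripper_width: 0.005
```

Run:
```python
from lid import *
d=np.load("p0.npz");T=dict(mtx=d["tm"],view=d["tv"]);S=dict(mtx=d["sm"],view=d["sv"])
print("handle",tri(T,(130.45,194.75),S,(105.65,246.25)),atz(T,(130.45,194.75),.094),atz(S,(105.65,246.25),.094))
print("collar",tri(T,(134.85,196.55),S,(111.15,255.75)),atz(T,(134.85,196.55),.054),atz(S,(111.15,255.75),.054))
t=imaging.capture("top");p=imaging.capture("side");save(t,"t20",(220,110,310,180),8);save(p,"s20",(180,80,330,200),5)
inT();plan([(.552,.31,.30,84)],step=.03)
```

```text
handle (array([0.5549831 , 0.37888967, 0.09242209]), np.float64(0.001642262811115821)) [0.55493318 0.37925634 0.094     ] [0.55335589 0.37780313 0.094     ]
collar (array([0.55537883, 0.37828788, 0.04969714]), np.float64(0.0007334845815808114)) [0.55483986 0.37740886 0.054     ] [0.55194044 0.377218   0.054     ]
tote-frame tcp [-0.0166 -0.0248  0.2929]
from [ 0.5339 -0.0455  0.2929] yaw 84.04 toolx [-0.094  0.01  -0.996] F [-0.3  0.3 -0.8] w 0.009 t 20.0
[[-0.0004, 0.0016, 0.0296], [-0.0004, 0.0016, 0.0296], [-0.0004, 0.0016, 0.0296], [-0.0004, 0.0016, 0.0296], [-0.0004, 0.0016, 0.0296], [-0.0004, 0.0016, 0.0296], [-0.0004, 0.0016, 0.0296], [-0.0004, 0.0016, 0.0296], [-0.0004, 0.0016, 0.0296], [-0.0004, 0.0016, 0.0296], [-0.0004, 0.0016, 0.0296], [-0.0004, 0.0016, 0.0296]] [0.0, 0.0, 0.0, 0.0, 0.0, 0.0, 0.0, 0.0, 0.0, 0.0, 0.0, 0.0] 12
```

View pics/t20.png

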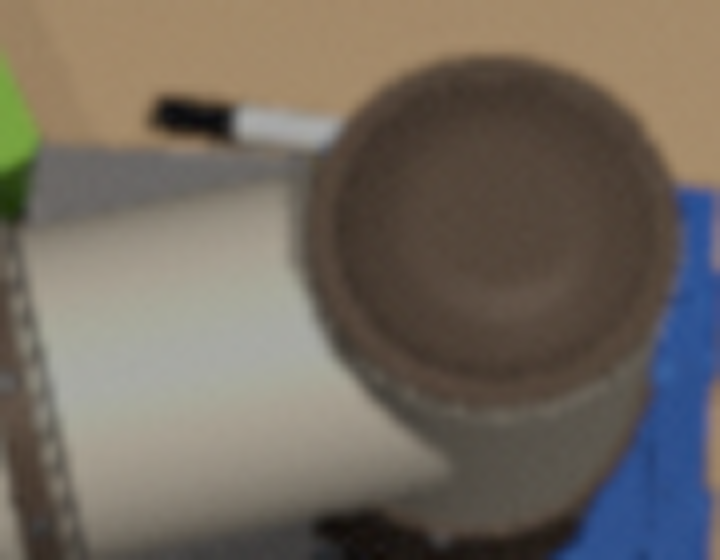

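View pics/s20.png

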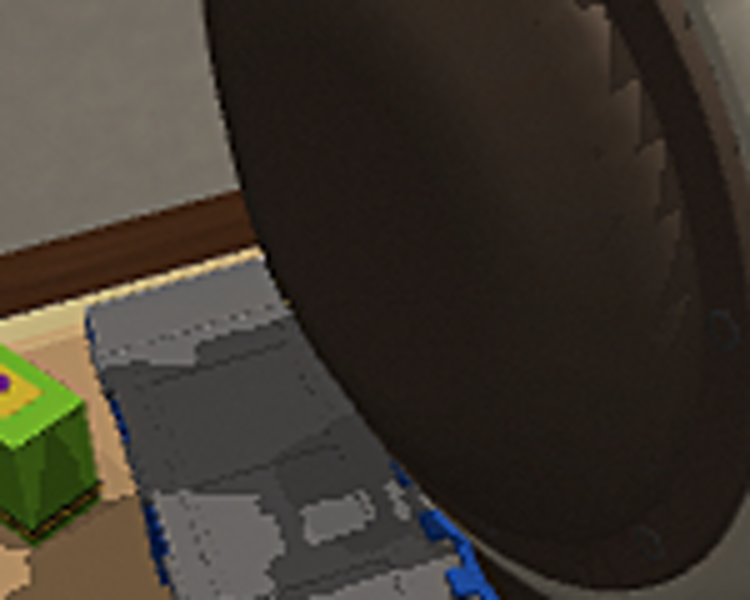

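Run:
```python
from lid import *
plan([(.553,.375,.26,-6)],step=.03)
```

```text
from [ 0.5339 -0.0455  0.2929] yaw 84.04 toolx [-0.094  0.01  -0.996] F [-0.3  0.3 -0.8] w 0.009 t 20.0
[[0.0023, 0.0014, 0.028], [0.0023, 0.0044, 0.0277], [0.0023, 0.0072, 0.0271], [0.0023, 0.01, 0.0262], [0.0023, 0.0127, 0.025], [0.0023, 0.0153, 0.0235], [0.0023, 0.0176, 0.0218], [0.0023, 0.0198, 0.0199], [0.0023, 0.0218, 0.0177], [0.0023, 0.0235, 0.0153], [0.0023, 0.025, 0.0128], [0.0023, 0.0262, 0.0101]] [6.0, 6.0, 6.0, 6.0, 6.0, 6.0, 6.0, 6.0, 6.0, 6.0, 6.0, 6.0] 12
[[0.0023, 0.0271, 0.0073], [0.0023, 0.0277, 0.0044], [0.0023, 0.028, 0.0015]] [6.0, 6.0, 6.0] 3
```

Call:
apply_moves:
  xyz:
    - [0.001,0.0014,0.028]
    - [0.001,0.0044,0.0277]
    - [0.001,0.0072,0.0271]
    - [0.001,0.01,0.0262]
    - [0.001,0.0127,0.025]
    - [0.001,0.0153,0.0235]
    - [0.001,0.0176,0.0218]
    - [0.001,0.0198,0.0199]
    - [0.001,0.0218,0.0177]
    - [0.001,0.0235,0.0153]
    - [0.001,0.025,0.0128]
    - [0.001,0.0262,0.0101]
  twist: [6,6,6,6,6,6,6,6,6,6,6,6]
  claw: [0,0,0.1,0.2,0.3,0.4,0.5,0.5,0.5,0.5,0.5,0.5]

```text
time_s: 21.2
tcp_pos: [0.5491, 0.2987, 0.2567]
ee_rot: [[-0.135, -0.146, 0.98], [0.002, 0.989, 0.147], [-0.991, 0.022, -0.133]]
wrist_force: [1.3, -0.8, -0.2]
gripper_width: 0.503
```

Run:
```python
from lid import *
plan([(.553,.377,.25,-6)],step=.02)
t=imaging.capture("top");save(t,"t21",(100,80,400,260),2.6)
p=imaging.capture("side");save(p,"s21")
for o in imaging.regions_of("pin",p)[:1]:print(o["p"],o["centre"])
```

```text
from [0.5491 0.2987 0.2567] yaw 8.54 toolx [-0.135  0.002 -0.991] F [ 1.3 -0.8 -0.2] w 0.503 t 21.2
[[0.0016, 0.0192, 0.0041], [0.0016, 0.0194, 0.0028], [0.0016, 0.0195, 0.0016], [0.0016, 0.0196, 0.0003]] [3.64, 3.64, 3.64, 3.64] 4
```

View pics/t21.png

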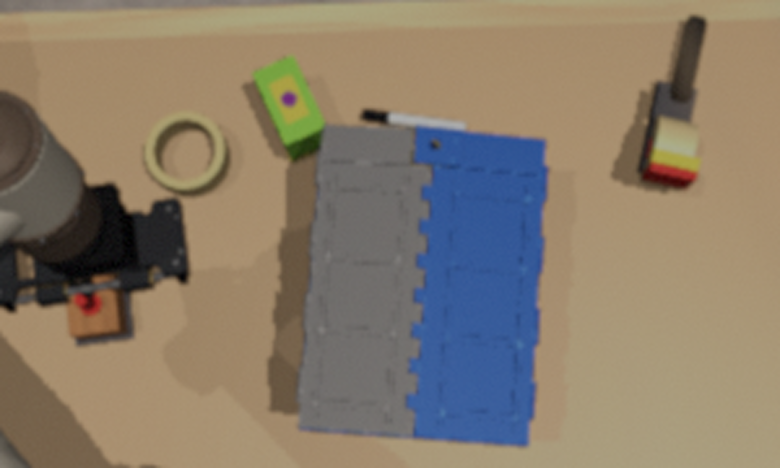

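View pics/s21.png

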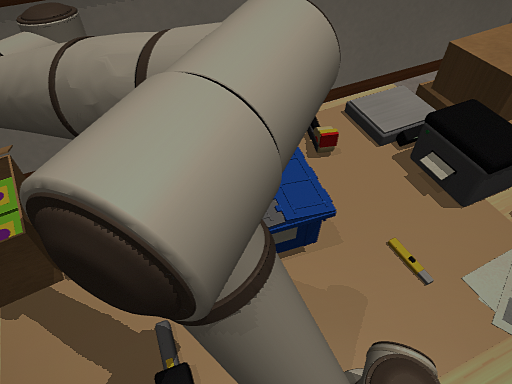

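Run:
```python
from lid import *
st();plan([(.5545,.3785,.17,8.5),(.5545,.3785,.11,8.5)],step=.05)
```

```text
t 21.35 tcp [0.549  0.2989 0.256 ] F [-0.3 -0.6  0.1] M [-0.07 -0.32  0.02] w 0.498 j [  40.8   24.9    9.4   -5.2  -80.3 -120.8]
from [0.549  0.2989 0.256 ] yaw 8.95 toolx [-0.136  0.001 -0.991] F [-0.3 -0.6  0.1] w 0.498 t 21.35
[[0.0282, 0.0253, 0.0097], [0.0282, 0.0253, 0.0097], [0.0282, 0.0254, 0.0096], [0.0297, -0.0006, 0.004], [0.0297, -0.0006, 0.004]] [0.15, 0.15, 0.15, -0.0, -0.0] 5
```

Call:
apply_moves:
  xyz:
    - [0.024,0.0253,0.0097]
    - [0.028,0.0253,0.0097]
    - [0.028,0.0254,0.0096]
    - [0.03,0,0.004]
    - [0.015,0,0.003]
    - [0,0,0]
  twist: [0,0,0,0,0,0]
  claw: [0.5,0.5,0.5,0.5,0.5,0.5]

```text
time_s: 21.95
tcp_pos: [0.5541, 0.376, 0.1207]
ee_rot: [[-0.142, -0.153, 0.978], [-0.003, 0.988, 0.154], [-0.99, 0.019, -0.14]]
wrist_force: [0.3, -0.1, 0.2]
gripper_width: 0.502
```

Run:
```python
from lid import *
st();plan([(.5545,.3785,.075,8.5)],step=.05)
t=imaging.capture("top");save(t,"t22",(80,130,220,240),5)
p=imaging.capture("side");save(p,"s22",(60,190,200,310),5)
```

```text
t 21.95 tcp [0.5541 0.376  0.1207] F [ 0.3 -0.1  0.2] M [-0.   -0.26  0.01] w 0.502 j [  45.4   34.8    6.7   -6.1  -67.8 -123.9]
from [0.5541 0.376  0.1207] yaw 8.95 toolx [-0.142 -0.003 -0.99 ] F [ 0.3 -0.1  0.2] w 0.502 t 21.95
[[0.0452, 0.0015, 0.0072]] [0.45] 1
```

View pics/t22.png

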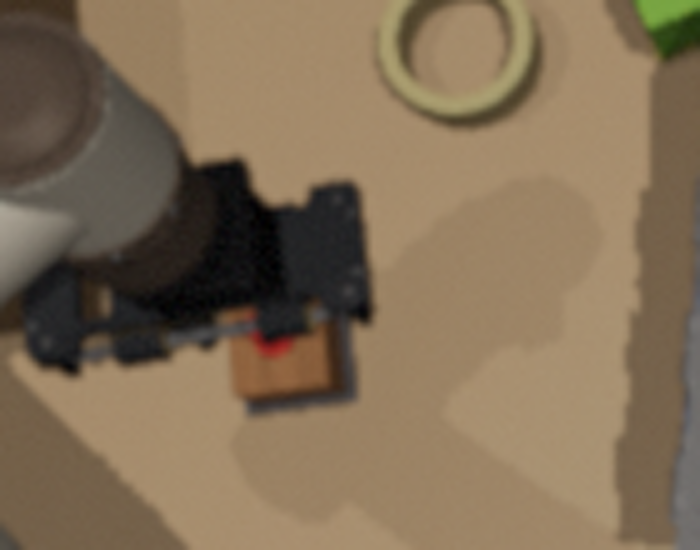

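View pics/s22.png

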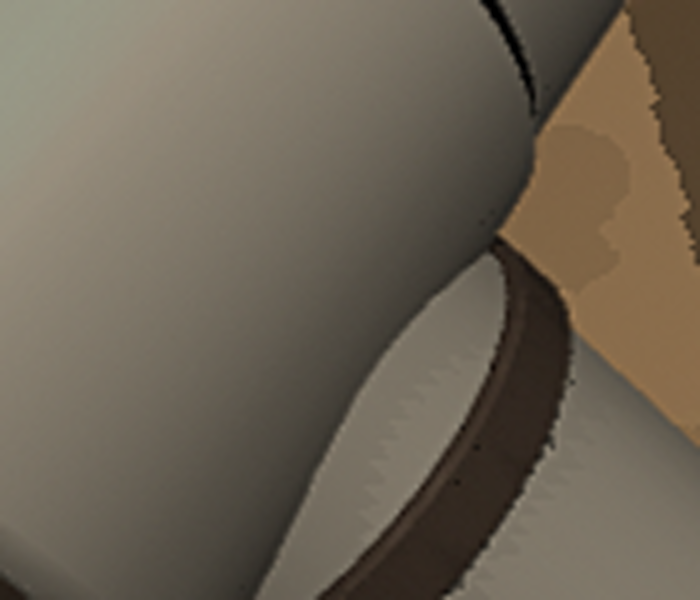

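Run:
```python
from lid import *
d=np.load("p0.npz");T=dict(mtx=d["tm"],view=d["tv"])
s=r.sense();R=np.array(s["ee_rot"]);p=np.array(s["tcp_pos"])
for b in(-.08,-.05,0,.014): 
    print(b,[((proj(T,p+R@[b,w,0])[0]-[80,130])*5).round().tolist() for w in(-.0435,-.0217,.0217,.0435)])
```

```text
-0.08 [[276.0, 262.0], [237.0, 269.0], [160.0, 283.0], [121.0, 290.0]]
-0.05 [[291.0, 278.0], [253.0, 285.0], [178.0, 298.0], [140.0, 305.0]]
0 [[314.0, 303.0], [278.0, 309.0], [205.0, 322.0], [169.0, 329.0]]
0.014 [[320.0, 310.0], [284.0, 316.0], [213.0, 329.0], [177.0, 335.0]]
```

Call:
apply_moves:
  xyz:
    - [0.025,0.0015,0.005]
    - [0.02,0.001,0.003]
    - [0,0,0]
  twist: [0,0,0]
  claw: [0.5,0.5,0.5]

```text
time_s: 22.35
tcp_pos: [0.5598, 0.3806, 0.0833]
ee_rot: [[-0.129, -0.153, 0.98], [0.007, 0.988, 0.155], [-0.992, 0.027, -0.127]]
wrist_force: [-0.0, -0.5, 0.3]
gripper_width: 0.502
```

Run:
```python
from lid import *
st();plan([(.5545,.3785,.075,8.5)],step=.05)
```

```text
t 22.35 tcp [0.5598 0.3806 0.0833] F [-0.  -0.5  0.3] M [-0.08 -0.25  0.01] w 0.502 j [  45.3   37.1    5.1   -6.2  -63.2 -123.4]
from [0.5598 0.3806 0.0833] yaw 8.97 toolx [-0.129  0.007 -0.992] F [-0.  -0.5  0.3] w 0.502 t 22.35
[[0.0089, -0.0015, -0.0044]] [0.47] 1
```

Call:
apply_moves:
  xyz:
    - [0.009,-0.002,-0.006]
    - [0,0,0]
  twist: [0,0]
  claw: [0.5,0.5]

```text
time_s: 22.55
tcp_pos: [0.5539, 0.3776, 0.0779]
ee_rot: [[-0.126, -0.152, 0.98], [0.01, 0.988, 0.155], [-0.992, 0.029, -0.123]]
wrist_force: [0.3, -0.2, -0.5]
gripper_width: 0.494
```

Run:
```python
from lid import *
st();plan([(.5545,.3785,.075,8.5)],step=.05)
```

```text
t 22.55 tcp [0.5539 0.3776 0.0779] F [ 0.3 -0.2 -0.5] M [-0.05 -0.28  0.03] w 0.494 j [  45.5   36.7    3.6   -6.3  -61.7 -123.4]
from [0.5539 0.3776 0.0779] yaw 8.97 toolx [-0.126  0.01  -0.992] F [ 0.3 -0.2 -0.5] w 0.494 t 22.55
[[0.0028, 0.0007, 0.0011]] [0.47] 1
```

Call:
apply_moves:
  xyz:
    - [0.003,0.0007,0.001]
    - [0,0,0]
    - [0,0,0]
    - [0,0,0]
    - [0,0,0]
    - [0,0,0]
    - [0,0,0]
  twist: [0,0,0,0,0,0,0]
  claw: [0.5,0.3,0,0,0,0,0]

```text
time_s: 23.25
tcp_pos: [0.556, 0.3795, 0.0791]
ee_rot: [[-0.12, -0.153, 0.981], [0.014, 0.988, 0.156], [-0.993, 0.032, -0.117]]
wrist_force: [-0.8, -0.4, 0.1]
gripper_width: 0.173
```

Run:
```python
from lid import *
st();plan([(.5545,.3785,.27,8.5)],step=.05)
```

```text
t 23.25 tcp [0.556  0.3795 0.0791] F [-0.8 -0.4  0.1] M [ 0.01 -0.24  0.05] w 0.173 j [  45.5   36.7    3.8   -6.2  -61.5 -123.4]
from [0.556  0.3795 0.0791] yaw 9.04 toolx [-0.12   0.014 -0.993] F [-0.8 -0.4  0.1] w 0.173 t 23.25
[[-0.0473, 0.0013, -0.006], [-0.0473, 0.0013, -0.006], [-0.0473, 0.0013, -0.006], [-0.0473, 0.0013, -0.006]] [0.14, 0.14, 0.14, 0.14] 4
```

Call:
apply_moves:
  xyz:
    - [-0.02,0.0004,-0.0024]
    - [-0.03,0.0005,-0.0036]
    - [-0.045,0.001,-0.0055]
    - [-0.045,0.001,-0.0055]
    - [-0.045,0.001,-0.0055]
    - [-0.045,0.001,-0.0055]
    - [0,0,0]
  twist: [0,0,0,0,0,0,0]
  claw: [0,0,0,0,0,0,0]

```text
time_s: 23.95
tcp_pos: [0.5556, 0.3764, 0.3161]
ee_rot: [[-0.124, -0.152, 0.981], [0.01, 0.988, 0.154], [-0.992, 0.029, -0.121]]
wrist_force: [-0.1, 0.1, 0.7]
gripper_width: 0.175
```

Run:
```python
from lid import *
st();plan([(.70,-.0375,.305,9)],step=.047)
p=imaging.capture("side");save(p,"s23")
t=imaging.capture("top");save(t,"t23",(60,80,400,260),2.3)
```

```text
t 23.95 tcp [0.5556 0.3764 0.3161] F [-0.1  0.1  0.7] M [ 0.02 -0.31 -0.02] w 0.175 j [  45.4   27.7   22.4   -5.5  -89.3 -126.3]
from [0.5556 0.3764 0.3161] yaw 8.95 toolx [-0.124  0.01  -0.992] F [-0.1  0.1  0.7] w 0.175 t 23.95
[[-0.0011, -0.0431, 0.0079], [-0.0011, -0.0431, 0.0079], [-0.0011, -0.0431, 0.0079], [-0.0011, -0.0431, 0.0079], [-0.0011, -0.0431, 0.0079], [-0.0011, -0.0431, 0.0079], [-0.0011, -0.0431, 0.0079], [-0.0011, -0.0431, 0.0079], [-0.0011, -0.0431, 0.0079], [-0.0011, -0.0431, 0.0079]] [-0.0, -0.0, -0.0, -0.0, -0.0, -0.0, -0.0, -0.0, -0.0, -0.0] 10
```

View pics/t23.png

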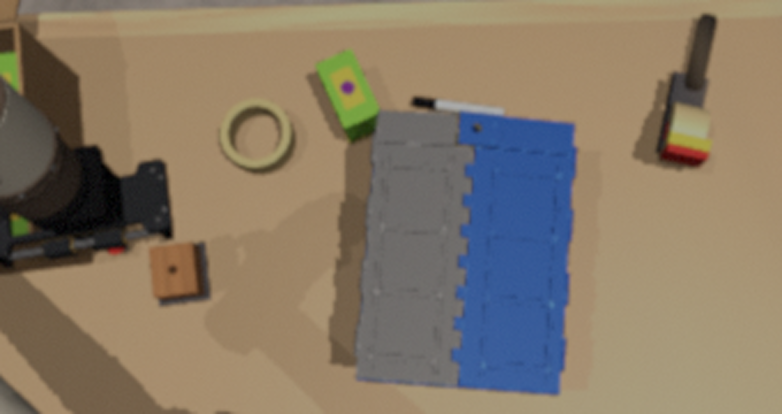

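View pics/s23.png

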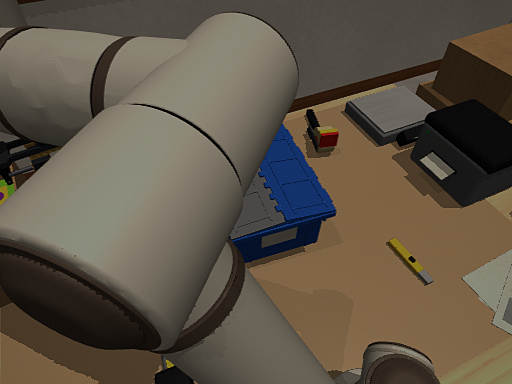

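Call:
apply_moves:
  xyz:
    - [-0.001,-0.043,0.008]
    - [-0.001,-0.043,0.008]
    - [-0.001,-0.043,0.008]
    - [-0.001,-0.043,0.008]
    - [-0.001,-0.043,0.008]
    - [-0.001,-0.043,0.008]
    - [-0.001,-0.043,0.008]
    - [-0.001,-0.043,0.008]
    - [-0.001,-0.043,0.008]
    - [0,0,0]
  twist: [0,0,0,0,0,0,0,0,0,0]
  claw: [0,0,0,0,0,0,0,0,0,0]

```text
time_s: 25.05
tcp_pos: [0.6815, -0.0077, 0.2731]
ee_rot: [[-0.173, -0.156, 0.972], [-0.006, 0.988, 0.157], [-0.985, 0.021, -0.172]]
wrist_force: [-0.5, 1.5, -0.0]
gripper_width: 0.175
```

Run:
```python
from lid import *
st();plan([(.70,-.0375,.29,9)],step=.047)
p=imaging.capture("side");save(p,"s24",(150,40,400,240),3)
t=imaging.capture("top");save(t,"t24",(200,80,350,200),5)
```

```text
t 25.05 tcp [ 0.6815 -0.0077  0.2731] F [-0.5  1.5 -0. ] M [-0.02 -0.38  0.02] w 0.175 j [ 12.1  32.1  22.1  -1.7 -89.8 -92.9]
from [ 0.6815 -0.0077  0.2731] yaw 9.19 toolx [-0.173 -0.006 -0.985] F [-0.5  1.5 -0. ] w 0.175 t 25.05
[[-0.0197, -0.032, 0.0104]] [0.19] 1
```

View pics/t24.png

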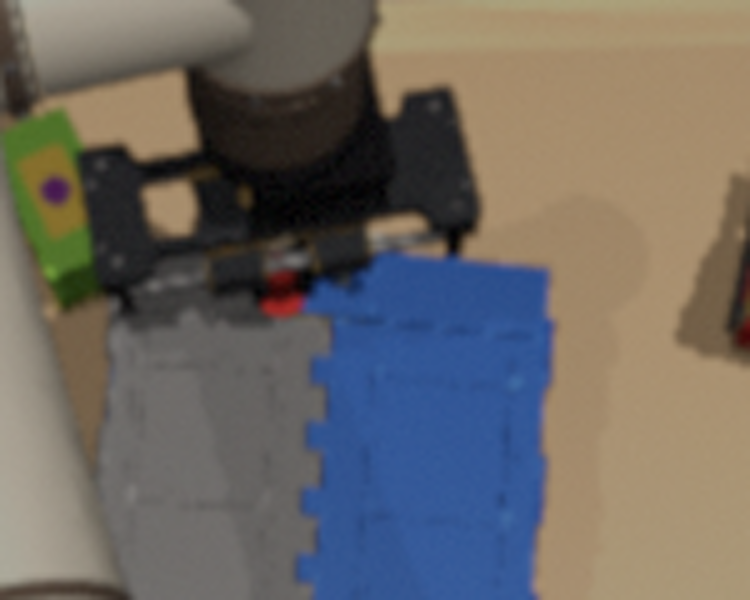

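View pics/s24.png

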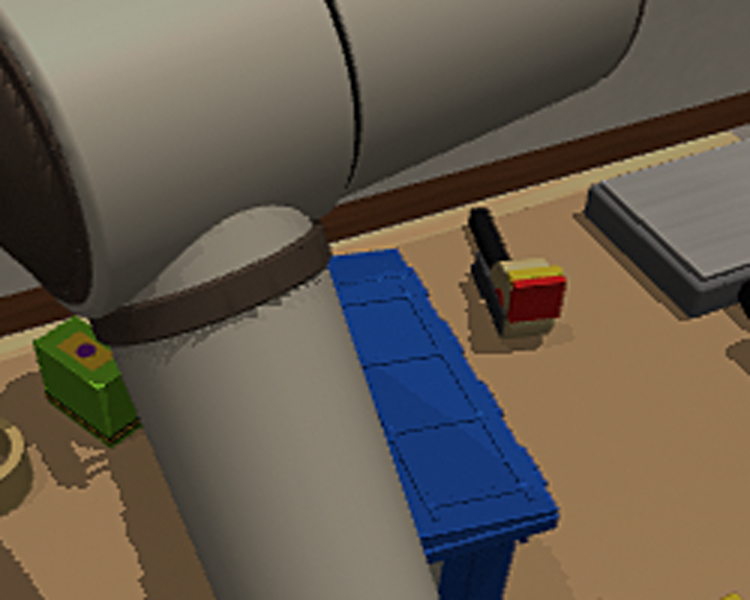

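```bash
cat >> lid.py <<'E'
RG=None
def pinaxis(R):
    # pin vertical at grasp when toolx=(-.12,.014,-.993), yaw 9.04
    xg=np.array([-.12,.014,-.993]);yg=np.array([-.153,.988,.032]);zg=np.cross(xg,yg)
    G=np.stack([xg/np.linalg.norm(xg),yg,zg],1)
    u=G.T@np.array([0,0,1.]);u/=np.linalg.norm(u);return R@u   # pin up-axis in world
def pinpts():
    s=r.sense();R=np.array(s["ee_rot"]);p=np.array(s["tcp_pos"]);a=pinaxis(R)
    return p,a,p-a*.069
E
python3 - <<'E'
from lid import *
t=imaging.capture("top");p,a,tip=pinpts();print("axis",a.round(3),"tip",tip.round(4))
b=(235,120,285,155)
im=cv2.resize(t["pixels"][:,:,::-1][b[1]:b[3],b[0]:b[2]],None,fx=14,fy=14,interpolation=cv2.INTER_CUBIC)
e1=np.cross(a,[0,1,0]);e1/=np.linalg.norm(e1);e2=np.cross(a,e1)
def ring(h,rad,col):
    c=tip+a*h
    for k in np.arange(0,2*np.pi,.3):
        u=proj(t,c+rad*(np.cos(k)*e1+np.sin(k)*e2))[0];cv2.circle(im,(int((u[0]-b[0]+.5)*14),int((u[1]-b[1]+.5)*14)),2,col,-1)
ring(.044,.014,(0,255,255));ring(.0,.0045,(255,255,0))
cv2.imwrite("pics/t25.png",im)
g=cv2.imread("pics/t21.png")[125:170,410:460];cv2.imwrite("pics/h21.png",cv2.resize(g,None,fx=8,fy=8))
E
```

```text
axis [0.052 0.018 0.999] tip [ 0.6773 -0.0038  0.2057]
```

View pics/t25.png

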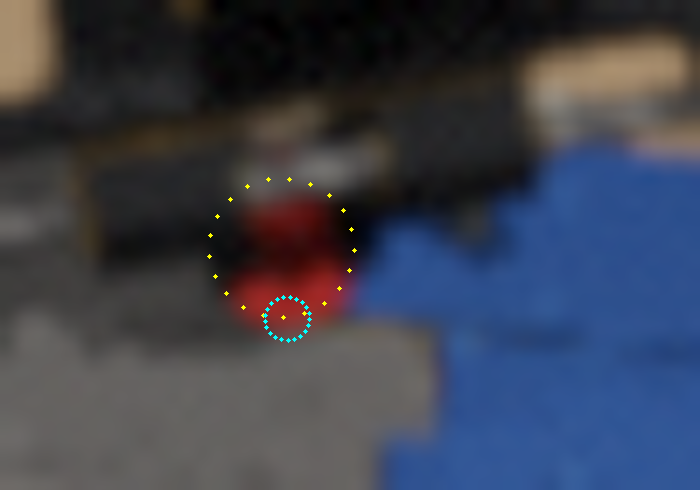

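View pics/h21.png

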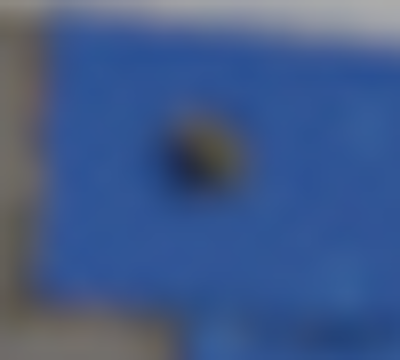

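Run:
```python
from lid import *
t=imaging.capture("top")
for z in(.174,.186,.19): print("hole cam",z,atz(t,(267.25,135.0),z).round(4))
im=t["pixels"].astype(int);m=(im[...,0]>110)&(im[...,1]<70)&(im[...,2]<70);m[:120]=0;m[160:]=0;m[:,:235]=0;m[:,290:]=0
q=np.argwhere(m);print(len(q),q.min(0),q.max(0))
for y in range(q[:,0].min(),q[:,0].max()+1):print(y,q[q[:,0]==y][:,1].min(),q[q[:,0]==y][:,1].max())
```

```text
hole cam 0.174 [ 0.7065 -0.0397  0.174 ]
hole cam 0.186 [ 0.703  -0.0394  0.186 ]
hole cam 0.19 [ 0.7018 -0.0392  0.19  ]
23 [139 252] [143 258]
139 258 258
140 252 258
141 252 258
142 252 258
143 254 254
```

Run:
```python
from lid import *
s=st();p=s["tcp_pos"];plan([(p[0]+.0257,p[1]-.0332,.28,9)],step=.047)
```

```text
t 25.25 tcp [ 0.681  -0.0018  0.2755] F [-0.5 -0.  -0.1] M [ 0.03 -0.4   0.06] w 0.172 j [ 12.6  31.9  22.1  -1.8 -89.8 -93. ]
from [ 0.681  -0.0018  0.2755] yaw 9.6 toolx [-0.17  -0.006 -0.985] F [-0.5 -0.  -0.1] w 0.172 t 25.25
[[-0.0086, -0.0368, 0.0188]] [0.6] 1
```

Call:
apply_moves:
  xyz:
    - [-0.009,-0.036,0.0187]
    - [0,0,0]
    - [0,0,0]
    - [0,0,0]
  twist: [0.6,0,0,0]
  claw: [0,0,0,0]

```text
time_s: 25.65
tcp_pos: [0.7056, -0.028, 0.2797]
ee_rot: [[-0.172, -0.161, 0.972], [-0.007, 0.987, 0.163], [-0.985, 0.022, -0.171]]
wrist_force: [0.2, -0.2, -0.8]
gripper_width: 0.174
```

```bash
cat > ov.py <<'E'
from lid import *
import sys
def ov(name,dz=-.0025,b=(240,115,290,155)):
    pp,a,tip=pinpts();s=r.sense();R=np.array(s["ee_rot"]);tip=tip+R[:,2]*dz
    t=imaging.capture("top");print("axis",a.round(3),"tip",tip.round(4))
    im=cv2.resize(t["pixels"][:,:,::-1][b[1]:b[3],b[0]:b[2]],None,fx=14,fy=14,interpolation=cv2.INTER_CUBIC)
    e1=np.cross(a,[0,1,0]);e1/=np.linalg.norm(e1);e2=np.cross(a,e1)
    def ring(c,rad,col,e1=e1,e2=e2):
        for k in np.arange(0,2*np.pi,.3):
            u=proj(t,c+rad*(np.cos(k)*e1+np.sin(k)*e2))[0];cv2.circle(im,(int((u[0]-b[0]+.5)*14),int((u[1]-b[1]+.5)*14)),2,col,-1)
    ring(tip+a*.044,.014,(0,255,255));ring(tip,.0022,(255,255,0))
    ring(np.array([.7005,-.0378,.188]),.006,(0,255,0),np.array([1,0,0]),np.array([0,1,0]))
    cv2.imwrite(f"pics/{name}.png",im)
E
python3 - <<'E'
from ov import *
st();ov("t26")
p=imaging.capture("side");save(p,"s26",(150,40,400,240),3)
E
```

```text
t 25.65 tcp [ 0.7056 -0.028   0.2797] F [ 0.2 -0.2 -0.8] M [ 0.04 -0.39 -0.01] w 0.174 j [ 10.2  34.7  27.4  -1.4 -92.5 -90.8]
axis [0.053 0.019 0.998] tip [ 0.6996 -0.0297  0.2113]
```

View pics/t26.png

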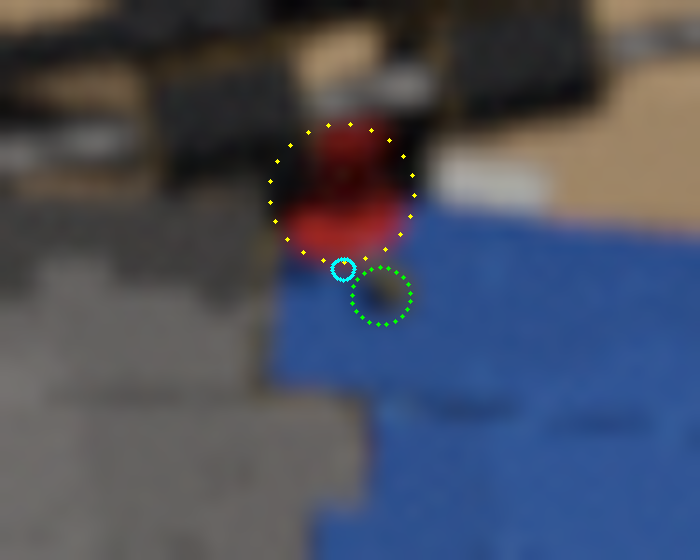

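View pics/s26.png

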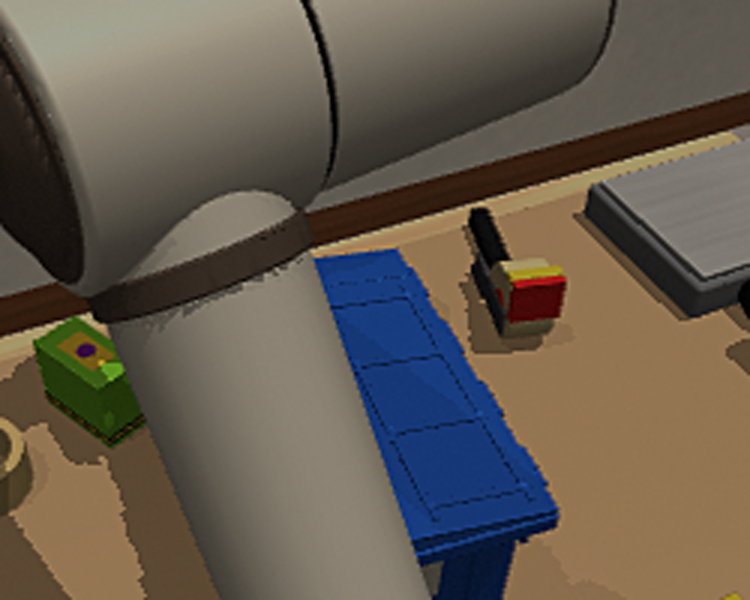

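Run:
```python
from lid import *
s=st();p=s["tcp_pos"];plan([(.7074,-.037,.27,8.7),(.7074,-.037,.255,8.7)],step=.047)
```

```text
t 25.75 tcp [ 0.7056 -0.0279  0.2801] F [ 0.2  0.3 -0.3] M [-0.01 -0.41 -0.06] w 0.176 j [ 10.2  34.7  27.4  -1.4 -92.6 -90.8]
from [ 0.7056 -0.0279  0.2801] yaw 9.52 toolx [-0.172 -0.007 -0.985] F [ 0.2  0.3 -0.3] w 0.176 t 25.75
[[0.0097, -0.0095, 0.002], [0.0148, -0.0003, 0.0026]] [0.82, -0.0] 2
```

Call:
apply_moves:
  xyz:
    - [0.006,-0.0095,0.002]
    - [0,0,0]
    - [0,0,0]
  twist: [0,0,0]
  claw: [0,0,0]

```text
time_s: 26.05
tcp_pos: [0.7077, -0.0362, 0.274]
ee_rot: [[-0.171, -0.164, 0.972], [-0.007, 0.986, 0.165], [-0.985, 0.022, -0.17]]
wrist_force: [0.0, 0.0, 1.2]
gripper_width: 0.174
```

Run:
```python
from ov import *
st();ov("t27");plan([(.7074,-.037,.27,9.5),(.7074,-.037,.255,9.5)],step=.047)
```

```text
t 26.05 tcp [ 0.7077 -0.0362  0.274 ] F [0.  0.  1.2] M [ 0.01 -0.37 -0.02] w 0.174 j [  9.6  35.   27.1  -1.2 -91.9 -90. ]
axis [0.051 0.019 0.999] tip [ 0.7017 -0.038   0.2055]
from [ 0.7076 -0.0363  0.2737] yaw 9.64 toolx [-0.171 -0.007 -0.985] F [ 0.4 -0.5 -0.1] w 0.17 t 26.1
[[0.0037, -0.0008, 0.0004], [0.0148, -0.0003, 0.0026]] [0.14, -0.0] 2
```

View pics/t27.png

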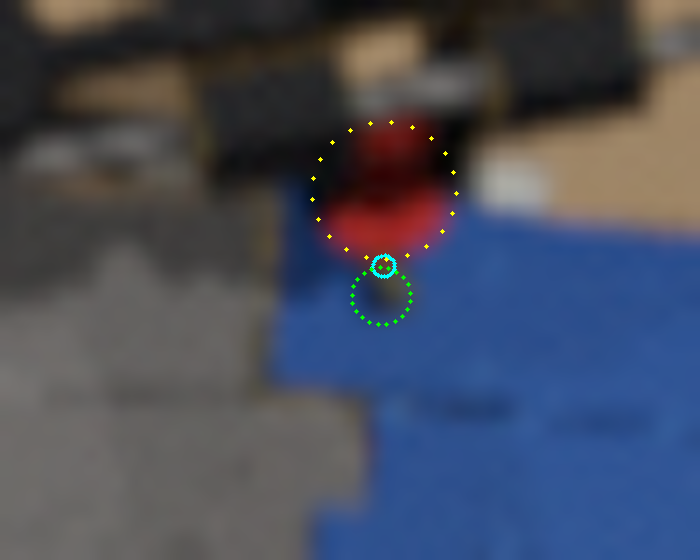

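Call:
apply_moves:
  xyz:
    - [0.012,-0.0008,0.0016]
    - [0,0,0]
  twist: [0,0]
  claw: [0,0]

```text
time_s: 26.3
tcp_pos: [0.707, -0.0369, 0.2605]
ee_rot: [[-0.172, -0.163, 0.972], [-0.006, 0.986, 0.165], [-0.985, 0.022, -0.17]]
wrist_force: [-0.3, 0.2, -1.1]
gripper_width: 0.174
```

Run:
```python
from ov import *
st();ov("t28");plan([(.7074,-.0368,.25,9.5)],step=.047)
```

```text
t 26.3 tcp [ 0.707  -0.0369  0.2605] F [-0.3  0.2 -1.1] M [ 0.02 -0.37  0.01] w 0.174 j [  9.5  35.2  25.6  -1.3 -90.2 -89.9]
axis [0.052 0.019 0.998] tip [ 0.701  -0.0386  0.192 ]
from [ 0.7075 -0.0371  0.2619] yaw 9.63 toolx [-0.169 -0.007 -0.986] F [-0.6  0.  -0.3] w 0.175 t 26.35
[[0.0117, 0.0, 0.0019]] [0.13] 1
```

View pics/t28.png

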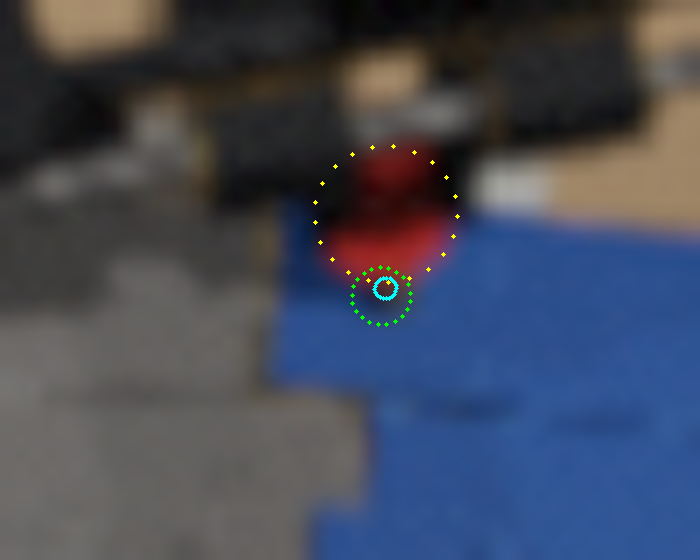

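Tip projects at (386,289), right on the hole. Lowering gently and watching the force.

Call:
apply_moves:
  xyz:
    - [0.008,0,0.0013]
    - [0.006,0,0.001]
    - [0,0,0]
  twist: [0,0,0]
  claw: [0,0,0]

```text
time_s: 26.65
tcp_pos: [0.7069, -0.037, 0.2469]
ee_rot: [[-0.17, -0.164, 0.972], [-0.007, 0.986, 0.165], [-0.985, 0.021, -0.169]]
wrist_force: [-0.8, 0.5, -0.2]
gripper_width: 0.175
```

Run:
```python
from ov import *
st();ov("t29");plan([(.7074,-.0368,.235,9.5)],step=.047)
```

```text
t 26.65 tcp [ 0.7069 -0.037   0.2469] F [-0.8  0.5 -0.2] M [ 0.08 -0.25 -0.06] w 0.175 j [  9.5  35.4  24.2  -1.2 -88.5 -89.9]
axis [0.051 0.02  0.999] tip [ 0.701  -0.0387  0.1785]
from [ 0.7071 -0.037   0.2472] yaw 9.63 toolx [-0.17  -0.007 -0.985] F [-0.7  0.6 -0.9] w 0.171 t 26.7
[[0.0119, -0.0002, 0.0024]] [0.13] 1
```

View pics/t29.png

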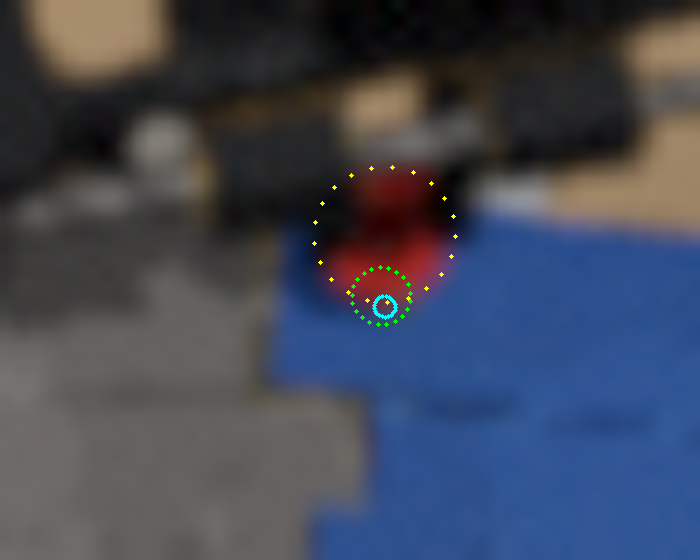

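Call:
apply_moves:
  xyz:
    - [0.007,0,0.0008]
    - [0.006,0,0.0005]
    - [0,0,0]
  twist: [0,0,0]
  claw: [0,0,0]

```text
time_s: 27.0
tcp_pos: [0.7059, -0.0365, 0.2339]
ee_rot: [[-0.169, -0.164, 0.972], [-0.007, 0.986, 0.165], [-0.986, 0.021, -0.168]]
wrist_force: [-1.1, 1.1, 0.5]
gripper_width: 0.176
```

Run:
```python
from ov import *
st();ov("t30");plan([(.7064,-.0368,.220,9.5)],step=.047)
```

```text
t 27.0 tcp [ 0.7059 -0.0365  0.2339] F [-1.1  1.1  0.5] M [ 0.06 -0.27  0.02] w 0.176 j [  9.6  35.6  22.7  -1.2 -86.7 -89.9]
axis [0.05  0.019 0.999] tip [ 0.7001 -0.0383  0.1654]
from [ 0.706  -0.0365  0.2341] yaw 9.65 toolx [-0.169 -0.007 -0.986] F [-0.6  0.4 -0.6] w 0.174 t 27.05
[[0.0138, -0.0006, 0.0027]] [0.15] 1
```

View pics/t30.png

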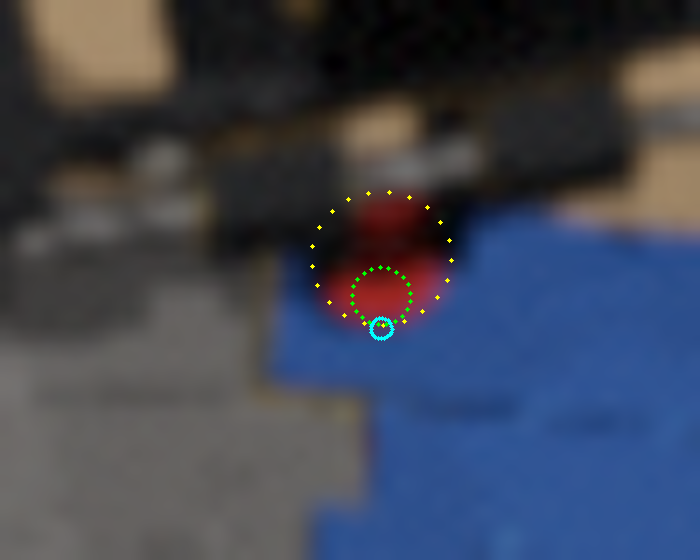

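Call:
apply_moves:
  xyz:
    - [0.006,-0.0003,0.001]
    - [0.006,-0.0002,0.0008]
    - [0,0,0]
  twist: [0,0,0]
  claw: [0,0,0]

```text
time_s: 27.35
tcp_pos: [0.7055, -0.0366, 0.222]
ee_rot: [[-0.169, -0.164, 0.972], [-0.007, 0.986, 0.166], [-0.986, 0.021, -0.168]]
wrist_force: [-1.7, -0.2, -0.7]
gripper_width: 0.174
```

Run:
```python
from ov import *
st();pp,a,tip=pinpts();print(tip);plan([(.706,-.0368,.210,9.5)],step=.047)
```

```text
t 27.35 tcp [ 0.7055 -0.0366  0.222 ] F [-1.7 -0.2 -0.7] M [ 0.22 -0.09 -0.06] w 0.174 j [  9.6  35.9  21.5  -1.2 -85.3 -89.8]
[ 0.70209157 -0.0379203   0.15307091]
from [ 0.7055 -0.0366  0.222 ] yaw 9.67 toolx [-0.169 -0.007 -0.986] F [-1.7 -0.2 -0.7] w 0.174 t 27.35
[[0.0117, -0.0005, 0.0024]] [0.17] 1
```

Call:
apply_moves:
  xyz:
    - [0.006,0,0.001]
    - [0.006,0,0.001]
    - [0.004,0,0.0007]
    - [0.003,0,0.0005]
  twist: [0,0,0,0]
  claw: [0,0,0,0]

```text
time_s: 27.75
tcp_pos: [0.7057, -0.0358, 0.2069]
ee_rot: [[-0.165, -0.166, 0.972], [-0.008, 0.986, 0.167], [-0.986, 0.02, -0.164]]
wrist_force: [-5.8, 4.1, 17.8]
gripper_width: 0.178
```

Run:
```python
from ov import *
st();pp,a,tip=pinpts();print(tip,a);ov("t31")
p=imaging.capture("side");save(p,"s31",(150,40,400,240),3)
```

```text
t 27.75 tcp [ 0.7057 -0.0358  0.2069] F [-5.8  4.1 17.8] M [ 1.12  2.32 -0.18] w 0.178 j [  9.7  36.2  19.9  -1.1 -83.2 -89.8]
[ 0.70257923 -0.03724749  0.13797955] [0.04556093 0.02037227 0.99875381]
axis [0.046 0.02  0.999] tip [ 0.7001 -0.0377  0.1384]
```

View pics/t31.png

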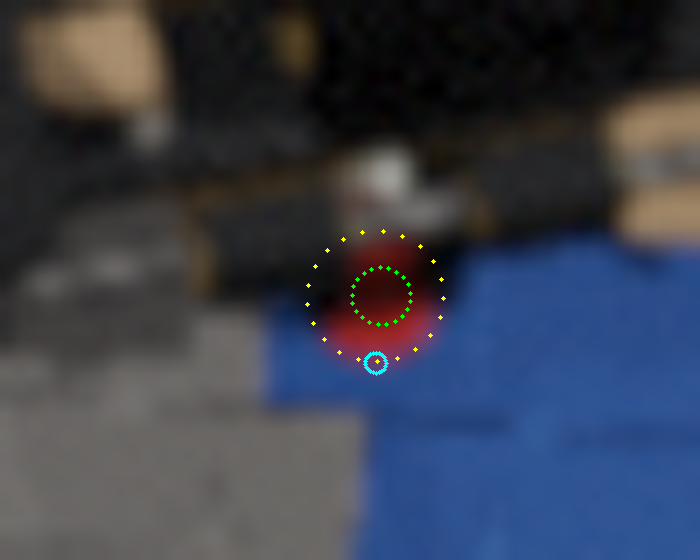

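Call:
apply_moves:
  xyz:
    - [0.004,0.0005,0.0003]
    - [0.004,0.0003,0]
  twist: [0,0]
  claw: [0,0]

```text
time_s: 28.05
tcp_pos: [0.7054, -0.0357, 0.207]
ee_rot: [[-0.158, -0.168, 0.973], [-0.011, 0.986, 0.169], [-0.987, 0.015, -0.157]]
wrist_force: [-4.2, 3.3, 13.1]
gripper_width: 0.181
```

Run:
```python
from ov import *
st();pp,a,tip=pinpts();print(tip,a)
t=imaging.capture("top");save(t,"t32",(180,100,360,260),4);p=imaging.capture("side");save(p,"s32",(150,40,400,240),3)
st()
for n,q in (("top",t),("side",p)):
  for o in imaging.regions_of("pin",q)[:1]+imaging.regions_of("bar",q)[:1]: print(n,o["p"],o["centre"])
```

```text
t 28.05 tcp [ 0.7054 -0.0357  0.207 ] F [-4.2  3.3 13.1] M [ 0.85  1.39 -0.18] w 0.181 j [  9.8  35.9  19.4  -0.9 -82.5 -89.8]
[ 0.70283648 -0.03734525  0.13804678] [0.03782722 0.02330787 0.99901243]
t 28.15 tcp [ 0.7054 -0.0357  0.207 ] F [-4.1  2.  12.9] M [ 0.74  1.41 -0.14] w 0.175 j [  9.8  35.9  19.4  -0.9 -82.5 -89.8]
top 0.62 [269.9, 134.7]
```

View pics/t32.png

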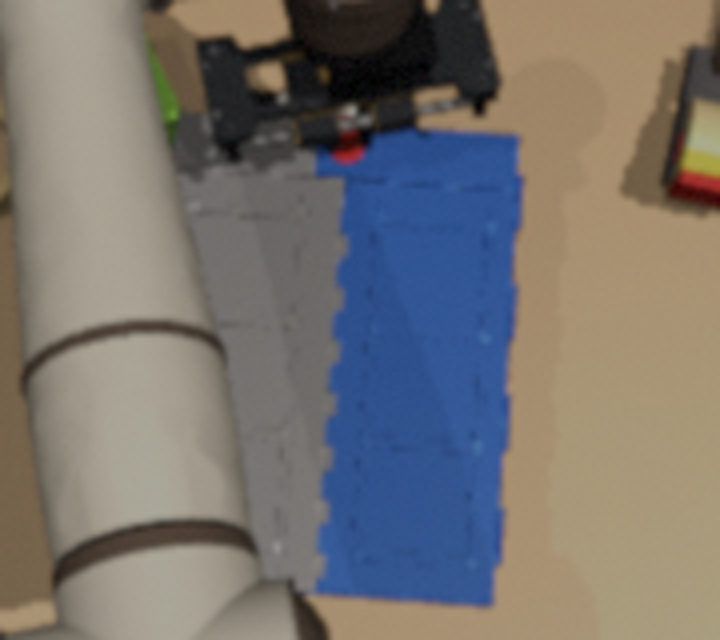

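View pics/s32.png

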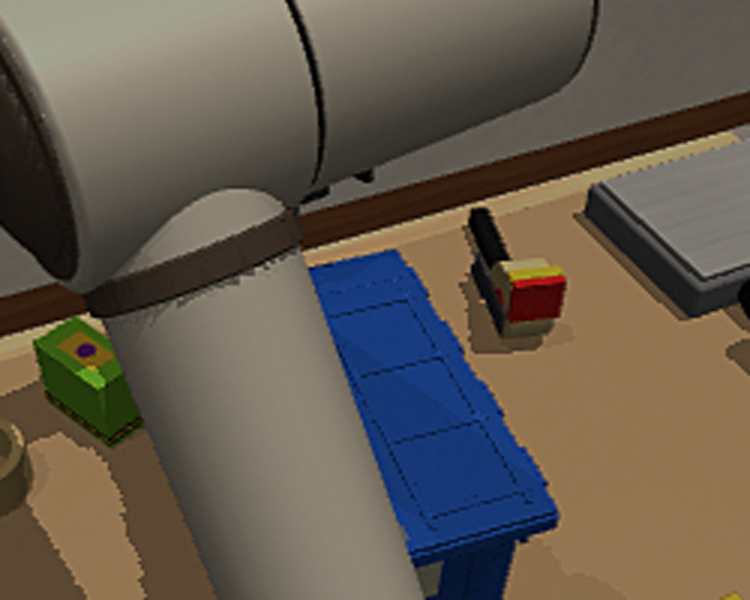

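Call:
apply_moves:
  xyz:
    - [0.005,0,0.0005]
    - [0.005,0,0.0005]
    - [0.005,0,0.0005]
    - [0.005,0,0.0005]
    - [0.005,0,0.0005]
    - [0.005,0,0.0005]
  twist: [0,0,0,0,0,0]
  claw: [0,0,0,0,0,0]

```text
time_s: 28.95
tcp_pos: [0.705, -0.0356, 0.2068]
ee_rot: [[-0.135, -0.176, 0.975], [-0.019, 0.984, 0.175], [-0.991, 0.005, -0.136]]
wrist_force: [-5.8, 3.1, 16.2]
gripper_width: 0.174
```

Run:
```python
from ov import *
st();pp,a,tip=pinpts();print(tip,a);ov("t33")
st()
```

```text
t 28.95 tcp [ 0.705  -0.0356  0.2068] F [-5.8  3.1 16.2] M [ 1.15  2.24 -0.21] w 0.174 j [ 10.1  35.1  17.9  -0.3 -80.5 -89.8]
[ 0.70402127 -0.03772029  0.13785652] [0.0146955  0.03029106 0.99943309]
axis [0.015 0.03  0.999] tip [ 0.7016 -0.0382  0.1382]
t 29.0 tcp [ 0.705  -0.0356  0.2068] F [-5.7  3.6 16. ] M [ 1.04  2.18 -0.24] w 0.174 j [ 10.1  35.1  17.8  -0.3 -80.5 -89.8]
```

View pics/t33.png

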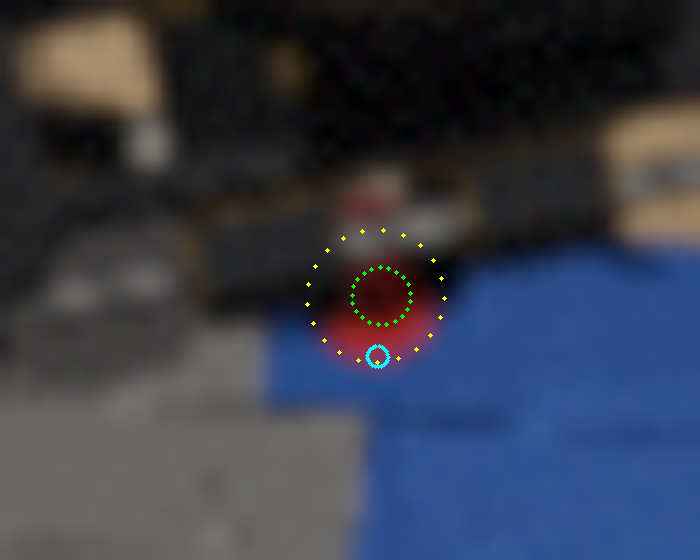

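Run:
```python
from h import *
print(job.finish_job());st()
```

```text
the job is handed in; nothing more can be done
None
the job is handed in; nothing more can be done
```

The tote is ready for strapping, and I handed the job in at about 29 s of the 72 s allowed. The arm is still gripping the pin and pressing it down.

**What I did**
- I laid the hold-down bar in both saddles. The top view, and the side view in part, showed it between the saddle cheeks.
- I folded the grey lid shut first, then the blue lid over it. Each lid's top face sat at about 174 mm when pressed, as the text says.
- I put the pin through both tongues and the flange.

**Last checks**
- **Pin depth:** the tip worked out at about 138 mm, which is the home height, assuming the pin had not slipped in the fingers.
- **Pressing force:** the wrist read a steady 16 N upwards, well over the 5 N needed.
- **Grip:** the fingers were holding at a 15 mm opening on the 16 mm handle.
- **Lids:** the top view just before the last press showed both lids down along the whole seam.

**What was off or not confirmed**
- **Tilt:** the tool drifted up to about 10° from vertical during the moves and was about 8° off at the end. Pressing straightened the pin to about 2° off vertical.
- **Side force:** about 6 N of sideways force remains on the pin.
- **Blue lid nudge:** the blue lid swung slightly inwards, by about 0.1 rad, while I carried the bar over it. It was still open.
- **Side view:** the arm hid the pin from the side camera, so collar contact rests on height, force and the top view.
- **Bar height:** I checked the bar's height on the bench by comparing the side view with the text's 26 mm. The two-view triangulation, from a crude reading, gave 15 mm, so I did not use it.

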